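# Load and lock a tube roller

## Task

Load the roller mixer: swing the red cam lever fully open, then lay every sample tube on the rollers, one to a valley, all orange caps towards the sliding blue fence, each set down so that it lies still instead of rolling. When all are on, turn the cam lever back a quarter turn to its stop so that it draws the fence tight with the tubes lying still behind it, and leave the other things on the bench alone.

Things in the scene. Friction and masses are not known exactly. Their poses are not given: they have to be found in the camera images.
- bed: Roller bed: white base 156 x 404 x 20 mm, 60 mm high cam housing at its +y end; origin at its underside centre, on the bench. Seven free-turning black rollers (48 mm diameter) along its x, axes 50 mm up and 56 mm apart in y, form six valleys. Grey fixed back stop: inner face x = -67 mm. Blue sliding fence: inner face x = +67 mm locked, +92 mm cam open. Both 95 mm tall.
- valley1 (a point): Centre of a tube lying in the bed's last valley at the -y end: 77 mm above the bench, at x = 0, y = -140 mm in the bed frame; the other five follow at 56 mm steps in +y. Each roller is two 16 mm wide wheels, at x -40 to -24 and 24 to 40 mm; between them is open space down to the base, for fingers at a tube's middle. A tube set down off-centre rolls.
- valley6 (a point): Centre of a tube lying in the bed's last valley at the +y end: 77 mm above the bench, x = 0, y = +140 mm in the bed frame.
- tube1_mid (a point): Centre (half-way along, on the axis) of a white capped sample tube with a green band, 130 mm long, body 30 mm in diameter, 60 g (its weight varies 0.8 to 1.3 times); x axis along the tube towards its cap. The orange cap is a hexagonal anti-roll cap, 34 mm across flats, 20 mm long, at the +x end; on the bench the tube lies on a flat of it, axis about 16 mm up. May be absent.
- tube1_cap (a point): Centre of tube1's orange cap, 55 mm from its middle.
- tube2_mid (a point): Centre of another such tube, same as tube1. May be absent.
- tube2_cap (a point): Centre of tube2's orange cap, 55 mm from its middle.
- tube3_mid (a point): Centre of another such tube, same as tube1. May be absent.
- tube3_cap (a point): Centre of tube3's orange cap, 55 mm from its middle.
- tube4_mid (a point): Centre of another such tube, same as tube1. May be absent.
- tube4_cap (a point): Centre of tube4's orange cap, 55 mm from its middle.
- tube5_mid (a point): Centre of another such tube, same as tube1. May be absent.
- tube5_cap (a point): Centre of tube5's orange cap, 55 mm from its middle.
- tube6_mid (a point): Centre of another such tube, same as tube1. May be absent.
- tube6_cap (a point): Centre of tube6's orange cap, 55 mm from its middle.
- cam (a joint): Angle of the cam lever about its upright axis (rad): 0 = locked, lever along the bed's -x, fence drawn tight; 1.57 (its stop) = open, lever along the bed's +y, fence 25 mm out. Opens clockwise seen from above. It stays where it is left, needs about 1 N at the handle; the fence follows in proportion.
- cam_handle (a point): Middle of the upright red handle post at the end of the cam lever: 16 mm in diameter, 45 mm tall, from 79 to 124 mm above the bench (this point is 102 mm up), 65 mm from the cam's axis; the lever arm lies just under it, top 79 mm up.
- cam_pivot (a point): Point on the cam's axis, 102 mm above the bench, level with cam_handle.
- dish: Glass culture dish, 60 mm across, 20 mm high, a bystander; origin at the centre of its underside.
- slidebox: Blue and grey slide box, 80 x 100 x 34 mm, a bystander; origin at the centre of its underside.
- washbottle: White wash bottle, 66 mm across, 160 mm tall, a bystander; origin at the centre of its underside.
- beaker: Glass beaker, 76 mm across, 90 mm tall, a bystander; origin at the centre of its underside.
- tipbox: Yellow pipette-tip box, 85 x 120 x 57 mm, a bystander; origin at the centre of its underside.
Things that resemble listed ones, but are neither listed nor needed, are in the scene too. Leave any pink or purple look-alike of the part that bears tube1_mid alone. What is shaped like the part that bears tube2_mid but turquoise is not meant.

How it is judged:
By the outcome, as a careful person would: the job done as asked, in the order asked, and still so for the second after the job is handed in, with the robot touching nothing.
Of tube1, tube2, tube3, tube4, tube5, tube6 only 4 to 6 are there at a start; the rules pass over those that are not, and their reading is None.
At some moment in a run one of tube1, tube2, tube3, tube4, tube5, tube6 may be knocked a few centimetres aside while the robot is not near it.
Once in a run the grip may slacken for a moment while it holds something.
It also fails if it takes over 210 s, if anything falls off the work surface, if the arm or the gripper's body presses on something with over 40 N, if the wrist force passes 120 N, or if a joint passes its speed limit or range.

## Robot

A 6-joint arm with a two-finger parallel gripper is mounted at the origin on the work surface. World frame = base frame: x ahead of the robot, y to its left, z up, the work surface at z = 0. Lengths are in m, angles in degrees, forces in N, time in s.
With the tool pointing down it reaches from about 0.375 to 0.9 m from the base axis. Payload 3.1 kg.
Tool frame: the origin (TCP) lies between the finger pads; the fingertips stand 19 mm ahead of it and the grasp point (between the pads) is the TCP; z points along the fingers, x is the direction in which the jaws open and shut, and the axes are right-handed (so a half turn about z gives the same grasp; the last joint's range is limited). The gripper opens to 87 mm and grips with 3 to 60 N. Pads are 19 mm wide; open, the fingers measure 117 mm over their backs; the gripper's body (75 mm by 190 mm) begins 51 mm behind the grasp point.
Start: joints at [-85.915, 30.224, 82.088, -0, 67.689, -10.227], TCP at [0.155, -0.606, 0.242] pointing down, gripper open.
Joint ranges: [-176.69, 176.69], [-43.24, 126.21], [12.49, 139.97], [-82, 262], [0, 151.66], [-163.58, 163.58]. Speed limits (degrees/s): [159.86, 159.86, 180, 180, 180, 180].

## Interface

Orientations are given as a 3x3 rotation matrix whose columns are the frame's x, y, z axes.
In Python, from rig import read_state, capture, camera_info, hand_in, spot_in, silhouettes gives the robot as it stands.
- The arm moves only by the shell command python3 -m jog 'ROWS'. ROWS is text: rows parted by semicolons, each of 7 numbers parted by spaces: the shift along the tool's x, y, z in m, then the turn, a rotation vector about the tool's x, y, z in degrees, then the opening, from 0 (shut) to 1 (fully open). A call has 1 to 8 rows; each row is the pose to reach, as a shift and turn from the pose commanded when the call began, along the tool's axes at that moment; what a row does not reach only later rows make up. A row lasts 1/8 s, in which the tool goes at most 62.5 mm and 10.7 degrees, less where a joint would pass 70% of its speed; a pose out of reach is approached as far as the arm can. A call with a gripper value outside its range is refused whole. The fingers move at their own pace and stop on an object; the grip force is fixed at half the most. Time passes only in rows, so rows that repeat a pose let the fingers close. It gives the time, the measured TCP pose, the force and the opening at its end, in the units of the state.
- read_state(): the state, without advancing time (a new reading comes with each control period).
- capture(name): name is "scene" or "side" or "wrist"; returns (picture, depth): 480x640x3 uint8, red, green, blue; 480x640 float32, m along the optical axis (not along the pixel's ray), 0 where there is no reading.
- camera_info(name): a dict with "vfov" (degrees; the focal length in pixels is half the picture's height over the tangent of half this angle, whatever the lens; pixels are square), "cx", "cy" (the principal point, pixels), "R" (3x3) and "t" (3): a world point X has camera coordinates R X + t; the wrist camera has in their place "tool_from_camera" (4x4, takes a point from camera to tool coordinates, whose origin is the TCP and whose axes are the tool frame's). Camera axes: x right, y down, z forward; pixel columns grow to the right and rows downward; lengths in m; the calibration is good to about 2 mm. A picture is of the moment at which its call begins: read the wrist's pose just before it. camera_info takes no time and is no camera call.
- hand_in(): hands the job in, once; it reports no verdict.
Trained networks look in the newest picture that a camera, given by its name, has taken for a name from the list of things; names that differ only in an ending like _2 or _b are one class to them, and where a whole thing is asked for, a point or a joint stands for the part that bears it (a point fixed in the world has none). Each returns a list of dicts, best first, with "score" (0 to 1); they miss things now and then, are a little off and sometimes report something else, mostly with a low value. They report only what shows in the picture. A call takes as long as a camera call. They do not tell look-alikes from the thing itself.
- spot_in(label, camera): "centre" ([x, y, z] in m, in world coordinates, good to about 4 mm: the middle of the surface that is visible of it).
- silhouettes(label, camera): "region" (480x640 bool, what is visible of it).
The state is a dict: "time_s": time; "joint_positions": joint angles; "qvel": joint speeds; "tau": joint torques, N m; "position": TCP position; "tcp_rot": TCP orientation; "force": force on the tool from outside, world axes, zero at the start; "moment": the same for the moment, N m; "opening": opening from 0.0 (shut) to 1.0 (fully open).
Only numpy, scipy, OpenCV 4.12 (cv2) and the standard library are available. Lean on these libraries where they do the work, as an engineer would, in place of code of your own. Each camera call takes 0.05 s, during which the arm holds its last target.

## Working session

There is one attempt and no reset: what is moved stays moved. The work goes in short steps, Python scripts to look and compute and a shell command to move; the robot and the scene stay as the last step left them, time stands still between calls to the robot, and variables do not carry over. Pictures are saved under pics/ and viewed, and the job is handed in when it is done.

```bash
ls; mkdir -p pics; python3 - <<'E'
from rig import *
import cv2
print(read_state())
for c in ["scene","side","wrist"]:
    p,d=capture(c); cv2.imwrite(f"pics/{c}0.png",p[:,:,::-1]); print(c,camera_info(c))
E
```

```text
pics
{'time_s': 0.0, 'joint_positions': array([-8.59178487e+01,  3.02798172e+01,  8.21571820e+01,  8.48822694e-04,
        6.76879454e+01, -1.02261149e+01]), 'qvel': array([ 0.05222127,  0.12660524, -0.02912907,  0.03386686,  0.06323889,
       -0.0393371 ]), 'tau': array([ 5.63784870e-04, -4.40034306e+01, -1.76591760e+01,  6.32326794e-02,
        5.81008801e-02, -1.62421011e-04]), 'position': array([ 0.15445649, -0.60489805,  0.24055804]), 'tcp_rot': array([[ 2.47133198e-01, -9.68981508e-01, -1.41565621e-04],
       [-9.68979147e-01, -2.47132914e-01,  2.17613675e-03],
       [-2.14362180e-03, -4.00621500e-04, -9.99997622e-01]]), 'force': array([-0.53921173,  0.54461623, -0.73072314]), 'moment': array([0.01166751, 0.04651206, 0.02901267]), 'opening': 0.9985401938950664}
scene {'vfov': 44.83753710417996, 'cx': 319.36071513130133, 'cy': 238.2875147917612, 'R': array([[ 0.43155339,  0.90199168, -0.01314062],
       [ 0.68030845, -0.33498723, -0.6518926 ],
       [-0.59240365,  0.27238679, -0.75819744]]), 't': array([-0.21398421, -0.24958255,  1.71066482])}
side {'vfov': 53.75355673632371, 'cx': 317.69185821536746, 'cy': 232.29002215667316, 'R': array([[-0.79223925, -0.61012266,  0.01035904],
       [-0.36562891,  0.461038  , -0.80855393],
       [ 0.48854116, -0.64435573, -0.58833088]]), 't': array([0.38206572, 0.23691726, 1.08872691])}
wrist {'vfov': 62.8450777212413, 'cx': 315.22474431368175, 'cy': 244.03280935190043, 'tool_from_camera': array([[ 9.99999297e-01, -2.00831202e-04, -1.16894803e-03,
        -2.12581972e-04],
       [ 5.47947219e-04,  9.52307055e-01,  3.05140907e-01,
        -8.48224102e-02],
       [ 1.05191564e-03, -3.05141333e-01,  9.52306495e-01,
        -1.42933299e-01],
       [ 0.00000000e+00,  0.00000000e+00,  0.00000000e+00,
         1.00000000e+00]])}
```

View pics/scene0.png

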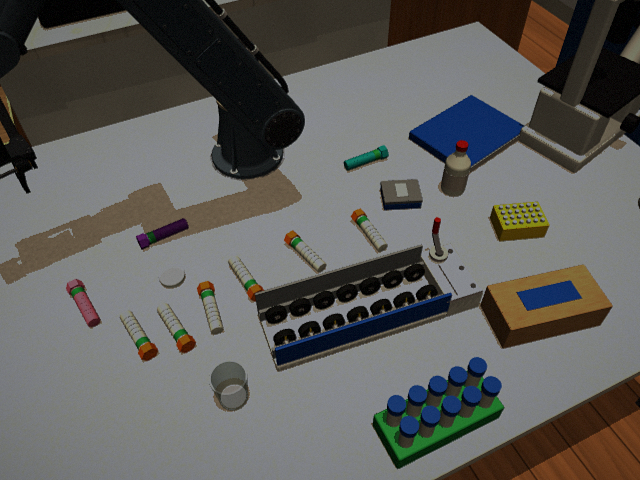

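View pics/side0.png

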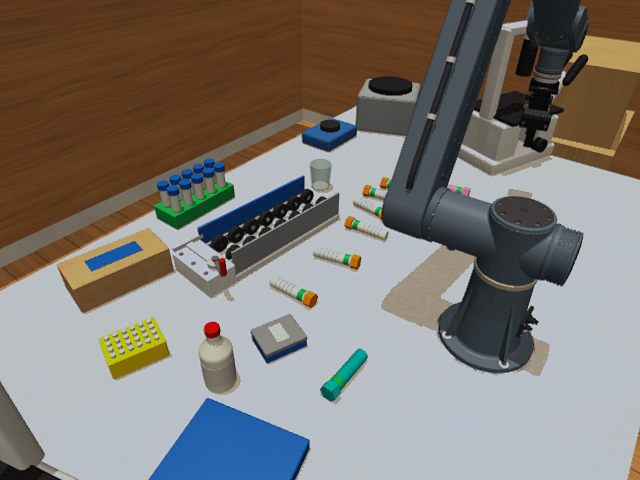

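View pics/wrist0.png

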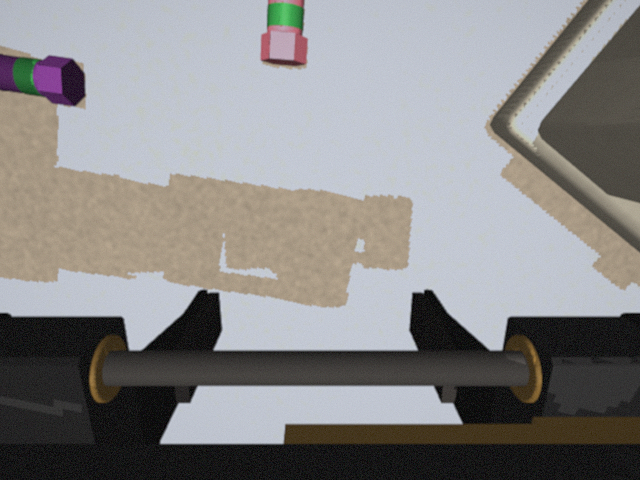

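```bash
cat > h.py <<'E'
import numpy as np, cv2
from rig import *
def K(c):
    i=camera_info(c); return 240/np.tan(np.radians(i["vfov"]/2)),i["cx"],i["cy"],i
def cloud(c,d,st=None):
    f,cx,cy,i=K(c); v,u=np.mgrid[:480,:640]
    P=np.stack([(u-cx)/f*d,(v-cy)/f*d,d],-1)
    if c=="wrist":
        T=i["tool_from_camera"]; P=P@T[:3,:3].T+T[:3,3]
        return P@np.array(st["tcp_rot"]).T+st["position"]
    return (P-i["t"])@i["R"]
def proj(c,X,st=None):
    f,cx,cy,i=K(c); X=np.atleast_2d(X)
    if c=="wrist":
        T=i["tool_from_camera"]; P=(X-st["position"])@np.array(st["tcp_rot"]); P=(P-T[:3,3])@T[:3,:3]
    else: P=X@i["R"].T+i["t"]
    return np.c_[f*P[:,0]/P[:,2]+cx,f*P[:,1]/P[:,2]+cy]
def snap(c,name=None):
    st=read_state(); p,d=capture(c)
    if name: cv2.imwrite(f"pics/{name}.png",p[:,:,::-1])
    return st,p,d,cloud(c,d,st)
def orange(p):
    h=cv2.cvtColor(p,cv2.COLOR_RGB2HSV)
    return (h[...,0]>=7)&(h[...,0]<=17)&(h[...,1]>190)&(h[...,2]>90)
E
python3 - <<'E'
from h import *
np.set_printoptions(precision=4,suppress=True)
for c in ["scene","side"]:
    st,p,d,P=snap(c)
    m=orange(p).astype(np.uint8)
    n,l,s,ce=cv2.connectedComponentsWithStats(m)
    for k in range(1,n):
        if s[k,4]>40:
            Q=P[(l==k)&(d>0)]
            if abs(np.median(Q[:,2]))<.06: print(c,"cap",ce[k],s[k,4],np.median(Q,0),Q[:,2].max())
    for lab in ["tube1_mid","bed","cam","cam_handle","dish","slidebox","beaker","washbottle","tipbox"]:
        for r in spot_in(lab,c): print(c,lab,round(r["score"],2),r["centre"],proj(c,r["centre"])[0].round())
        if lab in("tube1_mid","bed"):
            for r in silhouettes(lab,c):
                g=r["region"]&(d>0); Q=P[g]; print("  sil",round(r["score"],2),g.sum(),np.median(Q,0))
                if lab=="bed": np.save(f"bed_{c}.npy",Q); 
E
```

```text
scene cap [356.64   213.7733] 75 [0.3817 0.1599 0.0316] 0.03815034255631733
scene cap [289.3882 236.5176] 85 [ 0.3764 -0.0279  0.0302] 0.04125474449815076
scene cap [204.4434 285.9717] 106 [ 0.429  -0.2656  0.0306] 0.03786578587816237
scene cap [253.31 290.07] 100 [ 0.4899 -0.168   0.0311] 0.03867599791230969
scene cap [183.6406 340.8359] 128 [ 0.5496 -0.3535  0.0317] 0.038521668899214226
scene cap [145.5573 348.4275] 131 [ 0.532  -0.4329  0.0312] 0.038340837167017
scene tube1_mid 0.92 [0.2157, -0.3121, 0.0256] [161. 232.]
scene tube1_mid 0.71 [0.4422, -0.1682, 0.0318] [245. 275.]
  sil 0.62 774 [ 0.3412 -0.5313  0.0264]
  sil 0.57 579 [ 0.4433 -0.1721  0.0271]
  sil 0.55 663 [ 0.217  -0.3157  0.0251]
  sil 0.54 423 [0.6017 0.2618 0.0787]
  sil 0.47 731 [ 0.4867 -0.2722  0.0274]
scene bed 0.93 [0.6384, 0.0395, 0.0598] [363. 298.]
scene bed 0.38 [0.4923, -0.4407, 0.0265] [138. 336.]
scene bed 0.35 [0.4825, -0.2692, 0.026] [211. 305.]
  sil 0.97 16788 [0.6402 0.039  0.0575]
scene cam 0.43 [0.6363, 0.0352, 0.0622] [360. 297.]
scene dish 0.76 [0.3512, -0.3257, 0.0136] [172. 275.]
scene d
[... 881 characters left out ...]
 [0.6346 0.1058 0.058 ]
side bed 0.9 [0.6424, 0.1029, 0.0591] [249. 233.]
side bed 0.21 [0.4099, 0.0011, 0.0221] [339. 258.]
  sil 0.73 9529 [0.6385 0.1045 0.0582]
side cam 0.65 [0.4342, -0.159, 0.021] [364. 228.]
side cam 0.62 [0.5245, -0.4176, 0.0269] [383. 182.]
side cam 0.53 [0.5913, 0.2744, 0.0803] [214. 266.]
side cam 0.22 [0.3689, 0.4658, 0.096] [217. 356.]
side cam_handle 0.74 [0.5898, 0.2741, 0.0774] [214. 267.]
side cam_handle 0.17 [0.4148, 0.002, 0.0262] [337. 256.]
side slidebox 0.7 [0.347, 0.3166, 0.0366] [278. 336.]
side beaker 0.87 [0.6921, -0.2774, 0.0624] [319. 174.]
side washbottle 0.93 [0.3674, 0.468, 0.0959] [217. 358.]
side tipbox 0.3 [0.6421, 0.1056, 0.0605] [248. 233.]
```

```bash
python3 - <<'E'
from h import *
np.set_printoptions(precision=4,suppress=True)
st,p,d,P=snap("scene")
hsv=cv2.cvtColor(p,cv2.COLOR_RGB2HSV)
z=P[...,2]
reg=(d>0)&(P[...,0]>.45)&(P[...,0]<.9)&(P[...,1]>-.25)&(P[...,1]<.4)
t=reg&(z>.088)&(z<.102)
Q=P[t]; 
blue=(hsv[...,0]>100)&(hsv[...,0]<125)&(hsv[...,1]>120)
for nm,m in (("fence",t&blue),("back",t&~blue)):
    n,l,s,ce=cv2.connectedComponentsWithStats(m.astype(np.uint8))
    for k in range(1,n):
        if s[k,4]>40:
            Q=P[l==k]; r=cv2.minAreaRect(Q[:,:2].astype(np.float32)*1000); print(nm,s[k],ce[k],Q.mean(0),r)
# housing top
m=reg&(z>.054)&(z<.066)&(P[...,1]>.2)
n,l,s,ce=cv2.connectedComponentsWithStats(m.astype(np.uint8))
for k in range(1,n):
    if s[k,4]>100:
        Q=P[l==k]; print("hous",s[k],Q.mean(0),cv2.minAreaRect(Q[:,:2].astype(np.float32)*1000))
red=((hsv[...,0]<6)|(hsv[...,0]>174))&(hsv[...,1]>150)&(hsv[...,2]>60)&reg
Q=P[red];print("red",len(Q),Q.mean(0),np.median(Q,0),Q.min(0),Q.max(0))
# tubes
obj=(d>0)&(z>.010)&(z<.05)
om=orange(p)
n,l,s,ce=cv2.connectedComponentsWithStats(obj.astype(np.uint8))
for k in range(1,n):
    mk=l==k
    if 200<s[k,4]<1500 and (mk&om).sum()>30:
        Q=P[mk]; C=P[mk&om]
        r=cv2.minAreaRect(Q[:,:2].astype(np.float32)*1000)
        c=C.mean(0); m=np.array(r[0])/1000; print("tube",s[k,4],"rect",m,r[1],"cap",c[:2],"yaw",np.degrees(np.arctan2(*(c[:2]-m)[::-1])),r[2])
cv2.imwrite("pics/bedcrop.png",cv2.resize(p[220:370,240:500,::-1],None,fx=3,fy=3,interpolation=cv2.INTER_CUBIC))
E
```

```text
fence [275 293 177  59 832] [361.625  322.4736] [ 0.7131 -0.0022  0.0934] ((713.5741577148438, 5.2040863037109375), (398.68963623046875, 13.238903045654297), 84.2733383178711)
back [255 245 168  51 591] [337.7682 270.2758] [0.5681 0.0149 0.0929] ((568.1624755859375, 21.099533081054688), (402.61932373046875, 11.742993354797363), 83.90215301513672)
hous [ 412  244   68   53 1397] [0.6626 0.2533 0.06  ] ((655.666748046875, 248.67041015625), (104.76631927490234, 144.15673828125), 86.34416198730469)
hous [485 290  80  47 269] [0.841  0.3114 0.06  ] ((840.3048706054688, 311.831787109375), (175.96768188476562, 88.16497802734375), 36.948524475097656)
red 24 [0.5537 0.2818 0.1181] [0.5578 0.2793 0.1229] [0.4608 0.2711 0.0002] [0.5633 0.358  0.1263]
tube 560 rect [0.4368 0.1669] (40.67485046386719, 136.2332305908203) cap [0.3815 0.1622] yaw -175.09794522849333 89.12276458740234
tube 607 rect [ 0.4283 -0.0085] (134.7082977294922, 38.84031677246094) cap [ 0.3759 -0.0256] yaw -161.90261167227158 11.826845169067383
tube 586 rect [ 0.4367 -0.1665] (138.18650817871094, 39.32740783691406) cap [ 0.49   -0.1669] yaw -0.37160995600378216 4.315325736999512
tube 712 rect [ 0.4842 -0.2727] (39.14273452758789, 134.29156494140625) cap [ 0.4285 -0.2658] yaw 172.88253605711193 82.1702880859375
tube 747 rect [ 0.4969 -0.3614] (135.01528930664062, 38.86953353881836) cap [ 0.5498 -0.353 ] yaw 9.018022637843842 11.44842529296875
tube 760 rect [ 0.4779 -0.4395] (133.7742462158203, 38.5930061340332) cap [ 0.5315 -0.4326] yaw 7.34381843029223 8.863236427307129
```

View pics/bedcrop.png

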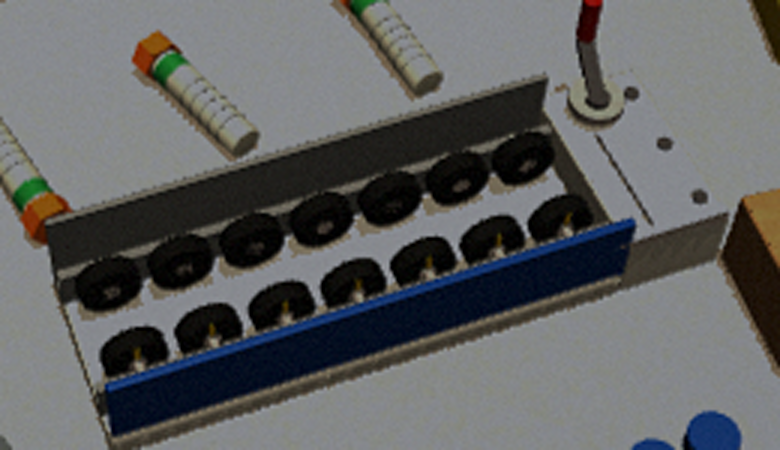

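```bash
cat > go.py <<'E'
import sys
from h import *
def yaw(st): R=np.array(st["tcp_rot"]); return np.degrees(np.arctan2(R[1,0],R[0,0]))
def go(x,y,z,yw,st=None):
    st=st or read_state(); R=np.array(st["tcp_rot"])
    s=R.T@(np.array([x,y,z])-st["position"]); 
    from scipy.spatial.transform import Rotation as Ro
    c,sn=np.cos(np.radians(yw)),np.sin(np.radians(yw))
    Rt=np.array([[c,sn,0],[sn,-c,0],[0,0,-1]])
    v=Ro.from_matrix(R.T@Rt).as_rotvec(degrees=True)
    return s.round(4),v.round(2)
if __name__=="__main__":
    st=read_state()
    print("t",st["time_s"],"pos",np.round(st["position"],4),"yaw",yaw(st).round(2),"q6",st["joint_positions"][5].round(1),"F",np.round(st["force"],1),"op",round(st["opening"],3))
    a=list(map(float,sys.argv[1:]))
    for i in range(0,len(a),4): print(go(*a[i:i+4],st))
E
python3 go.py .35 -.25 .42 5
```

```text
t 1.4 pos [ 0.1546 -0.6056  0.2415] yaw -75.69 q6 -10.2 F [ 0.7  0.5 -0.8] op 1.0
(array([-0.2962, -0.2773, -0.1784]), array([ -0.  ,  -0.  , -80.69]))
```

```bash
python3 -m jog '-0.05 -0.06 -0.09 0 0 -10 1;-0.09 -0.09 -0.13 0 0 -20 1;-0.13 -0.13 -0.178 0 0 -30 1;-0.17 -0.16 -0.178 0 0 -40 1;-0.2 -0.19 -0.178 0 0 -50 1;-0.23 -0.22 -0.178 0 0 -60 1;-0.265 -0.25 -0.178 0 0 -70 1;-0.296 -0.277 -0.178 0 0 -80 1'; python3 go.py .54 .13 .42 84
```

```text
time_s: 2.4
position: [0.3503, -0.2482, 0.42]
tcp_rot: [[0.997, 0.082, 0.001], [0.082, -0.997, -0.001], [0.001, 0.001, -1.0]]
force: [-0.5, -0.4, -0.3]
opening: 1.006
t 2.4 pos [ 0.3503 -0.2482  0.42  ] yaw 4.7 q6 -55.0 F [-0.5 -0.4 -0.3] op 1.006
(array([ 2.201e-01, -3.614e-01, -1.000e-04]), array([ 7.00e-02, -1.00e-02, -7.93e+01]))
```

```bash
python3 -m jog '0.03 -0.05 0 0 0 -10 1;0.06 -0.1 0 0 0 -20 1;0.09 -0.15 0 0 0 -30 1;0.12 -0.2 0 0 0 -40 1;0.15 -0.25 0 0 0 -50 1;0.18 -0.3 0 0 0 -60 1;0.2 -0.34 0 0 0 -70 1;0.22 -0.361 0 0 0 -79.3 1'; python3 -m jog '0 0 0 0 0 0 0.5;0 0 0 0 0 0 0.5'; python3 - <<'E'
from go import *
st,p,d,P=snap("wrist","w1")
print(st["position"],yaw(st),st["joint_positions"])
np.savez("w1.npz",p=p,d=d,P=P)
E
```

```text
time_s: 3.4
position: [0.5421, 0.1287, 0.4195]
tcp_rot: [[0.103, 0.995, -0.0], [0.995, -0.103, 0.0], [0.0, -0.0, -1.0]]
force: [1.5, -0.3, 0.1]
opening: 0.997
time_s: 3.65
position: [0.5414, 0.1258, 0.4194]
tcp_rot: [[0.113, 0.994, -0.001], [0.994, -0.113, -0.001], [-0.001, -0.001, -1.0]]
force: [-0.4, 0.6, 1.2]
opening: 0.853
[0.54144503 0.12577361 0.4193518 ] 83.51743540515929 [ 1.57379525e+00  1.57633492e+01  7.72112532e+01 -2.89038414e-02
  8.70843930e+01 -8.19421376e+01]
```

View pics/w1.png

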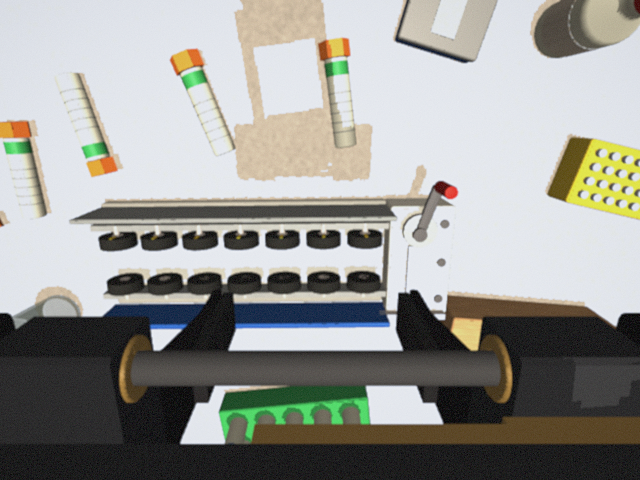

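```bash
python3 - <<'E'
from h import *
np.set_printoptions(precision=4,suppress=True)
D=np.load("w1.npz");p,d,P=D["p"],D["d"],D["P"]
for u,v in [(447,190),(440,187),(452,192),(428,208),(424,215),(420,226),(410,232),(416,238),(405,225),(395,216),(80,218),(395,206),(387,320),(105,318),(445,224),(441,262),(437,298),(448,206),(448,312)]: print(u,v,P[v,u],p[v,u])
hsv=cv2.cvtColor(p,cv2.COLOR_RGB2HSV)
red=((hsv[...,0]<6)|(hsv[...,0]>174))&(hsv[...,1]>150)&(hsv[...,2]>60)&(P[...,2]>.07)&(P[...,2]<.14)
Q=P[red]; print(len(Q),np.median(Q,0),Q.min(0),Q.max(0))
z=P[...,2]
b=(P[...,0]>.53)&(P[...,0]<.76)&(d>0)
for nm,m in (("top95",b&(z>.088)&(z<.102)&(P[...,1]<.25)),("base",b&(z>.014)&(z<.026)),("roll",b&(z>.066)&(z<.08)&(P[...,1]<.23)),("hous",b&(z>.056)&(z<.064)&(P[...,1]>.15))):
    n,l,s,ce=cv2.connectedComponentsWithStats(m.astype(np.uint8))
    for k in range(1,n):
        if s[k,4]>25:
            Q=P[l==k]; r=cv2.minAreaRect(Q[:,:2].astype(np.float32)*1000); print(nm,s[k],Q.mean(0),np.round(r[0],1),np.round(r[1],1),round(r[2],1))
cv2.imwrite("pics/w1c.png",cv2.resize(p[170:330,360:470,::-1],None,fx=4,fy=4,interpolation=cv2.INTER_CUBIC)[:600])
E
```

```text
447 190 [0.5506 0.2743 0.1233] [229  76  61]
440 187 [0.5506 0.273  0.1018] [76 13 14]
452 192 [0.5535 0.2798 0.1234] [228  70  56]
428 208 [0.5803 0.2646 0.078 ] [146 139 132]
424 215 [0.5884 0.259  0.0793] [143 132 128]
420 226 [0.6019 0.2532 0.0806] [137 132 126]
410 232 [0.6093 0.2409 0.0776] [229 233 233]
416 238 [0.6163 0.2469 0.0835] [134 127 122]
405 225 [0.5999 0.2354 0.0755] [184 186 187]
395 216 [0.5825 0.2205 0.0908] [149 150 147]
80 218 [ 0.5421 -0.1696  0.0847] [74 72 68]
395 206 [0.5786 0.2277 0.0547] [196 201 186]
387 320 [0.7265 0.2028 0.0876] [44 51 75]
105 318 [0.4986 0.0791 0.4759] [32 24 28]
445 224 [0.6084 0.2905 0.0621] [133 127 121]
441 262 [0.6615 0.2845 0.0615] [135 126 120]
437 298 [0.7136 0.2774 0.0638] [132 125 119]
448 206 [0.5858 0.2961 0.0575] [215 215 211]
448 312 [0.741  0.2946 0.0568] [76 56 38]
222 [0.5515 0.2752 0.1217] [0.5464 0.271  0.0844] [0.5593 0.2844 0.1259]
top95 [  69  216  329    9 1837] [0.5642 0.0236 0.0938] [564.7  22. ] [402.6   6.8] 84.1
top95 [ 13 318  15   4  37] [ 0.6685 -0.2883  0.0893] [ 668.5 -288.4] [19.2  4. ] 77.4
top95 [ 2
[... 3423 characters left out ...]
7 0.0573] [602.3 506. ] [9.6 9.2] 87.0
hous [619 200   8   8  47] [0.6089 0.5227 0.0574] [608.9 522.3] [9.  9.7] 11.0
hous [631 204   9   7  44] [0.6151 0.5398 0.0574] [615.1 540. ] [10.2  8.3] 83.3
hous [ 347  206   77  107 1973] [0.6496 0.2242 0.0597] [652.6 209.6] [ 74.1 165.7] 73.8
hous [ 421  206   35  107 2444] [0.6604 0.2813 0.0601] [661.2 278.5] [ 40.7 154.6] 84.3
hous [337 210  31   2  45] [0.5774 0.1723 0.0599] [577.2 170.5] [39.2  0.8] 84.2
hous [348 234  35  14 115] [0.6158 0.181  0.0601] [618.8 184.7] [46.  16.4] 86.8
hous [347 278  34  13 119] [0.6786 0.1766 0.0602] [682.5 178.2] [46.4 15.4] 83.9
hous [446 310  75  16 178] [0.7478 0.3344 0.0597] [748.6 343.7] [106.   20.5] 89.6
```

View pics/w1c.png

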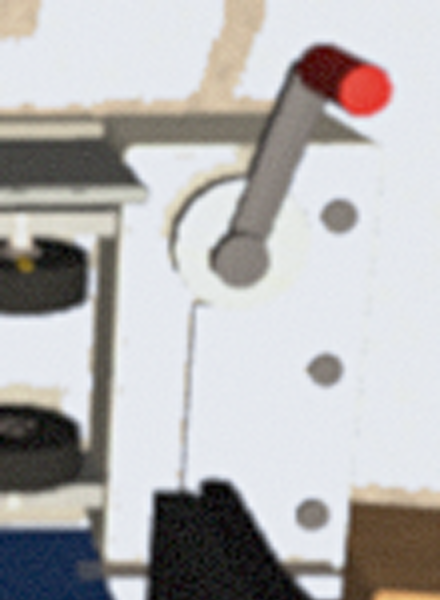

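```bash
python3 go.py .5525 .278 .18 66
```

```text
t 3.7 pos [0.5414 0.1255 0.4195] yaw 83.5 q6 -82.0 F [-0.6  0.1 -0.1] op 0.813
(array([ 0.1529, -0.0061,  0.2395]), array([-0.03,  0.03, 17.5 ]))
```

```bash
python3 -m jog '0.05 -0.002 0.03 0 0 8 0.5;0.1 -0.004 0.06 0 0 17.5 0.5;0.153 -0.006 0.12 0 0 17.5 0.5;0.153 -0.006 0.17 0 0 17.5 0.5;0.153 -0.006 0.22 0 0 17.5 0.5;0.153 -0.006 0.24 0 0 17.5 0.5;0.153 -0.006 0.24 0 0 17.5 0.5'; python3 - <<'E'
from go import *
st,p,d,P=snap("wrist","w2")
print(st["position"],yaw(st),st["opening"])
hsv=cv2.cvtColor(p,cv2.COLOR_RGB2HSV)
red=((hsv[...,0]<6)|(hsv[...,0]>174))&(hsv[...,1]>150)&(hsv[...,2]>60)&(P[...,2]>.07)&(P[...,2]<.14)
Q=P[red]; print(len(Q),np.median(Q,0),Q.min(0),Q.max(0)); Q=Q[Q[:,2]>.118]; print(Q.mean(0))
print(go(.5525,.278,.105,66,st))
E
```

```text
time_s: 4.58
position: [0.5519, 0.2774, 0.178]
tcp_rot: [[0.407, 0.913, -0.004], [0.913, -0.407, -0.001], [-0.003, -0.003, -1.0]]
force: [0.8, -0.1, 0.8]
opening: 0.503
[0.55189777 0.27744919 0.17796581] 65.9882007796348 0.5025694101197568
1029 [0.54971483 0.28034654 0.12222618] [0.54605422 0.27185223 0.08306166] [0.56135158 0.2868173  0.12551209]
[0.55281355 0.2793438  0.12321024]
(array([0.001 , 0.0006, 0.073 ]), array([-0.19,  0.17, -0.01]))
```

View pics/w2.png

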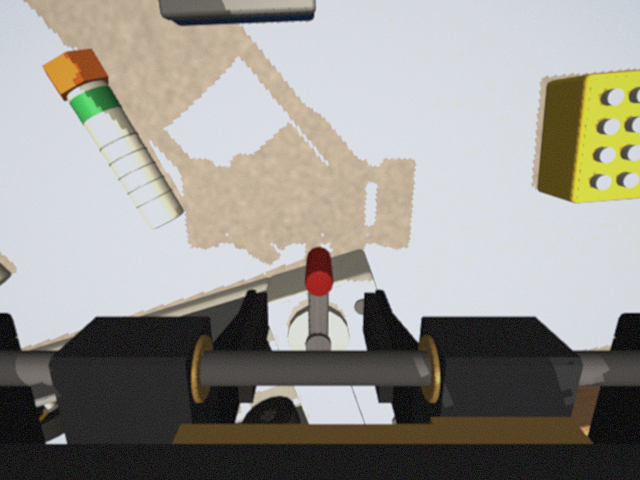

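```bash
python3 -m jog '0 0.002 0.04 0 0 0 0.5;0 0.002 0.073 0 0 0 0.5;0 0.002 0.073 0 0 0 0.28;0 0.002 0.073 0 0 0 0.28;0 0.002 0.073 0 0 0 0.28;0 0.002 0.073 0 0 0 0.28'; python3 go.py
```

```text
time_s: 5.38
position: [0.5557, 0.2784, 0.1081]
tcp_rot: [[0.405, 0.914, 0.003], [0.914, -0.405, 0.001], [0.002, 0.002, -1.0]]
force: [0.0, 0.4, 0.5]
opening: 0.286
t 5.375 pos [0.5557 0.2784 0.1081] yaw 66.12 q6 -49.8 F [0.  0.4 0.5] op 0.286
```

```bash
python3 -m jog '0.0111 0.000 0 0 0 10 0.28;0.0219 0.0029 0 0 0 20 0.28;0.032 0.0077 0 0 0 30 0.28;0.0411 0.0142 0 0 0 40 0.28;0.049 0.0222 0 0 0 50 0.28;0.0554 0.0312 0 0 0 60 0.28;0.0601 0.0415 0 0 0 70 0.28;0.0601 0.0415 0 0 0 70 0.28'; python3 go.py
```

```text
time_s: 6.38
position: [0.6179, 0.3164, 0.107]
tcp_rot: [[0.998, -0.066, 0.001], [-0.066, -0.998, 0.0], [0.001, -0.001, -1.0]]
force: [-1.0, 0.9, -0.5]
opening: 0.277
t 6.375 pos [0.6179 0.3164 0.107 ] yaw -3.78 q6 21.7 F [-1.   0.9 -0.5] op 0.277
```

```bash
python3 -m jog '0.004 0 0 0 0 0 0.28;0.006 0 0 0 0 0 0.28;0.006 0 0 0 0 0 0.28'; python3 -m jog '0.003 0.0005 0 0 0 2 0.28;0.003 0.0005 0 0 0 2 0.28'
```

```text
time_s: 6.75
position: [0.6231, 0.3159, 0.1066]
tcp_rot: [[0.998, -0.067, 0.0], [-0.067, -0.998, -0.0], [0.0, 0.0, -1.0]]
force: [-1.0, 0.1, 0.6]
opening: 0.28
time_s: 7.0
position: [0.6241, 0.3154, 0.1064]
tcp_rot: [[0.995, -0.104, -0.005], [-0.104, -0.995, -0.0], [-0.005, 0.001, -1.0]]
force: [-4.7, 1.1, 3.1]
opening: 0.278
```

```bash
python3 -m jog '-0.006 0 0 0 0 0 0.35;-0.006 0 -0.05 0 0 0 0.4;-0.006 0 -0.11 0 0 0 0.5;-0.006 0 -0.17 0 0 0 0.5;-0.01 0 -0.23 0 0 0 0.5'; python3 - <<'E'
from go import *
st,p,d,P=snap("wrist","w3"); print(st["position"],yaw(st))
snap("scene","s3"); 
hsv=cv2.cvtColor(p,cv2.COLOR_RGB2HSV)
red=((hsv[...,0]<6)|(hsv[...,0]>174))&(hsv[...,1]>150)&(hsv[...,2]>60)&(P[...,2]>.118)&(P[...,2]<.14)
print(red.sum(),P[red].mean(0))
E
```

```text
time_s: 7.62
position: [0.6169, 0.3158, 0.3387]
tcp_rot: [[0.995, -0.104, 0.003], [-0.104, -0.995, -0.0], [0.003, -0.0, -1.0]]
force: [1.4, 0.2, -0.1]
opening: 0.494
[0.61686001 0.31575784 0.33870085] -5.940779749312249
204 [0.61979627 0.31781235 0.12340398]
```

View pics/w3.png

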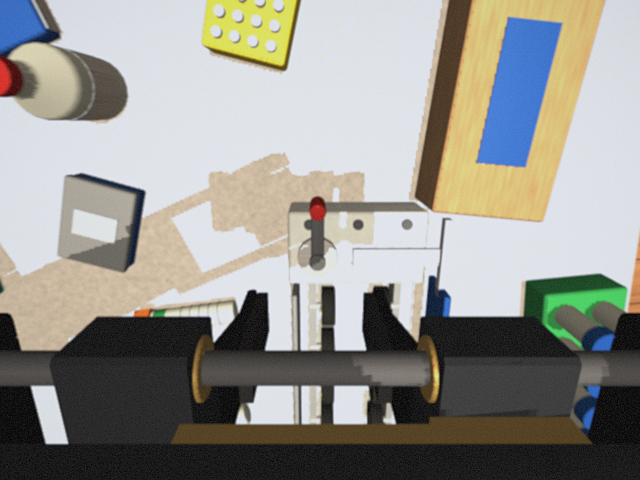

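View pics/s3.png

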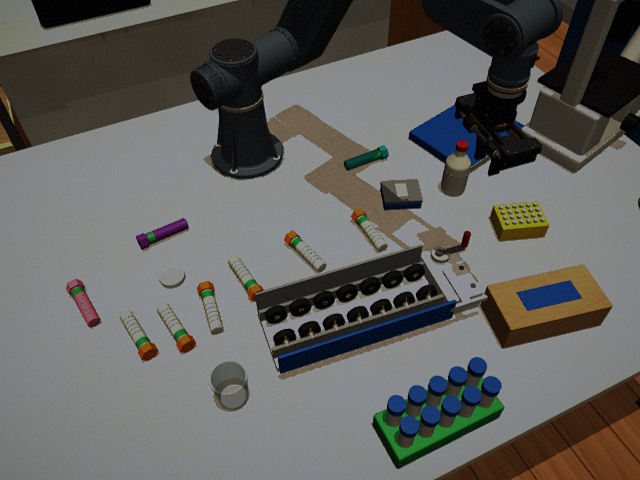

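```bash
cat > tubes.py <<'E'
from go import *
def tubes(p,d,P,zl=.019,zh=.05,mn=200):
    z=P[...,2]; obj=(d>0)&(z>zl)&(z<zh); om=orange(p)
    n,l,s,ce=cv2.connectedComponentsWithStats(obj.astype(np.uint8)); out=[]
    for k in range(1,n):
        mk=l==k
        if s[k,4]<mn or (mk&om).sum()<15: continue
        Q=P[mk]; C=P[mk&om]
        r=cv2.minAreaRect(Q[:,:2].astype(np.float32)*1000)
        m=np.array(r[0])/1000; c=C[:,:2].mean(0)
        w,h=r[1]; a=np.radians(r[2]); ax=np.array([np.cos(a),np.sin(a)]) if w>h else np.array([-np.sin(a),np.cos(a)])
        if ax@(c-m)<0: ax=-ax
        # body axis: mean of points by slices
        t=(Q[:,:2]-m)@ax; n_=np.array([-ax[1],ax[0]]); v=(Q[:,:2]-m)@n_
        ts=np.arange(-.055,.04,.005); vs=[(v[abs(t-x)<.0025].max()+v[abs(t-x)<.0025].min())/2 if (abs(t-x)<.0025).sum()>3 else np.nan for x in ts]
        vs=np.array(vs); g=~np.isnan(vs)
        if g.sum()<5: continue
        b=np.polyfit(ts[g],vs[g],1)
        # extreme
        t1,t0=np.percentile(t,99.7),np.percentile(t,.3)
        mid=m+ax*(t0+t1)/2+n_*np.polyval(b,(t0+t1)/2); yw=np.degrees(np.arctan2(ax[1],ax[0]))+np.degrees(np.arctan(b[0]))
        u,vv=ce[k]
        print(f"tube px({u:.0f},{vv:.0f}) n{s[k,4]} mid {mid.round(4)} len {t1-t0:.4f} wid {min(w,h):.1f} yaw {yw:.1f} ztop {np.percentile(Q[:,2],95):.3f} cap {c.round(4)}")
        out.append((mid,yw))
    return out
E
python3 - <<'E'
from tubes import *
D=np.load("w1.npz"); tubes(D["p"],D["d"],D["P"])
print()
st,p,d,P=snap("scene"); tubes(p,d,P)
E
python3 go.py .43 .17 .2 -85
```

```text
tube px(339,90) n2557 mid [0.4333 0.1705] len 0.1291 wid 38.1 yaw -178.2 ztop 0.034 cap [0.3789 0.1658]
tube px(202,100) n2531 mid [ 0.4249 -0.0052] len 0.1291 wid 38.2 yaw -166.5 ztop 0.034 cap [ 0.37   -0.0106]
tube px(84,125) n2380 mid [ 0.4329 -0.1667] len 0.1287 wid 30.1 yaw 7.0 ztop 0.034 cap [ 0.4848 -0.1485]
tube px(21,168) n2223 mid [ 0.4802 -0.2688] len 0.1285 wid 31.1 yaw 173.9 ztop 0.034 cap [ 0.4271 -0.2511]

tube px(369,228) n475 mid [0.4374 0.1683] len 0.1323 wid 36.7 yaw -177.6 ztop 0.034 cap [0.3817 0.1631]
tube px(304,249) n506 mid [ 0.4289 -0.0071] len 0.1306 wid 37.1 yaw -166.8 ztop 0.034 cap [ 0.3757 -0.0247]
tube px(245,276) n529 mid [ 0.4371 -0.1692] len 0.1311 wid 37.4 yaw 6.6 ztop 0.034 cap [ 0.4898 -0.1657]
tube px(210,305) n645 mid [ 0.4842 -0.2712] len 0.1329 wid 35.7 yaw 173.5 ztop 0.034 cap [ 0.4288 -0.2658]
tube px(175,327) n669 mid [ 0.497  -0.3603] len 0.1316 wid 36.1 yaw 10.1 ztop 0.034 cap [ 0.5498 -0.3522]
tube px(137,334) n689 mid [ 0.4797 -0.4412] len 0.1312 wid 37.7 yaw 11.0 ztop 0.035 cap [ 0.532  -0.4323]
t 7.775 pos [0.6186 0.3167 0.3424] yaw -5.91 q6 23.9 F [-0.8 -0.5 -1.4] op 0.501
(array([-0.1742,  0.166 ,  0.1396]), array([-0.68, -0.39, 79.09]))
```

```bash
python3 -m jog '-0.03 0.03 0.0 0 0 10 0.6;-0.06 0.06 0 0 0 20 0.6;-0.09 0.09 0.0 0 0 30 0.6;-0.12 0.12 0.02 0 0 40 0.6;-0.15 0.14 0.05 0 0 50 0.6;-0.17 0.164 0.1 0 0 60 0.6;-0.17 0.164 0.14 0 0 70 0.6;-0.17 0.164 0.14 0 0 80 0.6'; python3 - <<'E'
from tubes import *
st,p,d,P=snap("wrist","w4"); print(st["position"],yaw(st),st["joint_positions"])
tubes(p,d,P)
p=cv2.imread("pics/s3.png"); cv2.imwrite("pics/s3c.png",cv2.resize(p[140:370,50:440],None,fx=2,fy=2,interpolation=cv2.INTER_CUBIC))
E
python3 go.py .4335 .17 .1 -88
```

```text
time_s: 8.78
position: [0.4268, 0.1694, 0.1928]
tcp_rot: [[0.065, -0.998, -0.009], [-0.998, -0.065, -0.002], [0.001, 0.009, -1.0]]
force: [0.2, -0.5, -0.0]
opening: 0.599
[0.42679037 0.16941287 0.19276079] -86.26846250277869 [ 7.68193354e+00  2.21742709e+01  1.07905364e+02 -4.10437734e-02
  5.04335367e+01  9.39769792e+01]
tube px(316,216) n5811 mid [0.4328 0.17  ] len 0.1292 wid 37.2 yaw -178.3 ztop 0.034 cap [0.3796 0.169 ]
tube px(524,240) n5620 mid [ 0.4243 -0.0048] len 0.1293 wid 38.2 yaw -166.1 ztop 0.034 cap [ 0.3697 -0.0065]
t 8.825 pos [0.4282 0.1697 0.194 ] yaw -86.47 q6 94.2 F [0.7 0.6 1.2] op 0.603
(array([-0.    , -0.0058,  0.0939]), array([ 0.32, -0.06,  1.53]))
```

View pics/s3c.png

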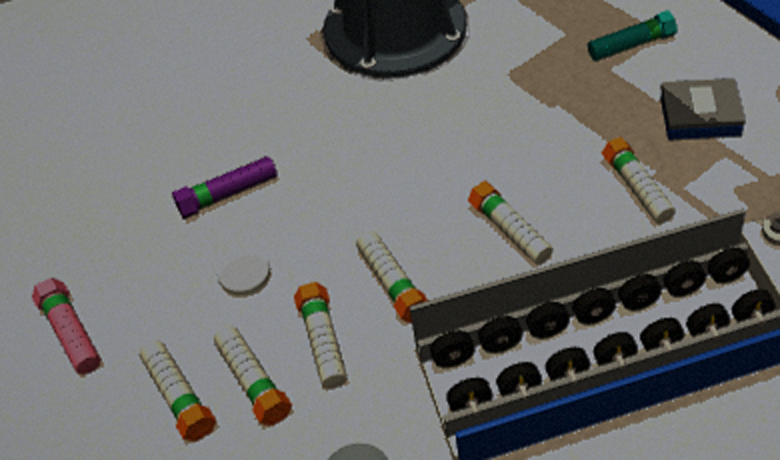

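View pics/w4.png

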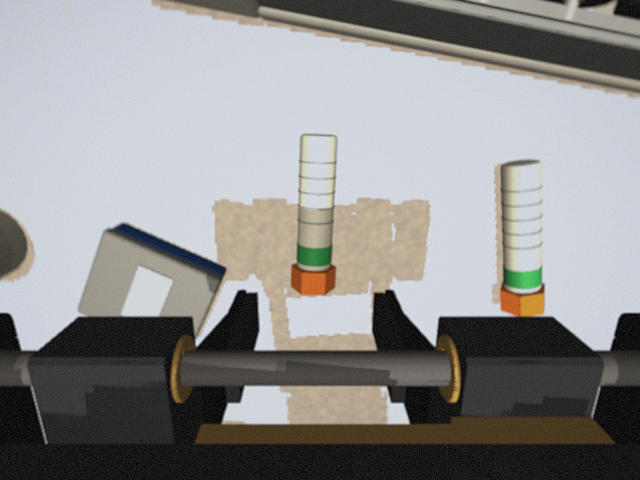

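```bash
python3 -m jog '0 -0.0053 0.05 0 0 1.7 0.6;0 -0.0053 0.1 0 0 1.7 0.6;0 -0.0053 0.15 0 0 1.7 0.6;0 -0.0053 0.171 0 0 1.7 0.6;0 -0.0053 0.171 0 0 1.7 0.2;0 -0.0053 0.171 0 0 1.7 0.2;0 -0.0053 0.171 0 0 1.7 0.2;0 -0.0053 0.171 0 0 1.7 0.2'; python3 go.py .45 .17 .19 -20
```

```text
time_s: 9.82
position: [0.4364, 0.171, 0.0266]
tcp_rot: [[0.043, -0.999, 0.003], [-0.999, -0.043, 0.0], [-0.0, -0.003, -1.0]]
force: [-0.5, -0.5, 2.5]
opening: 0.336
t 9.825 pos [0.4364 0.171  0.0266] yaw -87.56 q6 95.3 F [-0.5 -0.5  2.5] op 0.336
(array([ 0.0016, -0.014 , -0.1633]), array([ -0.15,  -0.08, -67.56]))
```

```bash
python3 -m jog '0 0 -0.05 0 0 0 0.2;0 0 -0.1 0 0 0 0.2;0 0 -0.16 0 0 -10 0.2;0 -0.02 -0.16 0 0 -20 0.2;0 -0.04 -0.16 0 0 -30 0.2;0 -0.06 -0.16 0 0 -40 0.2;0 -0.08 -0.16 0 0 -50 0.2;0 -0.1 -0.16 0 0 -60 0.2'; python3 go.py .6484 .155 .18 84.1
```

```text
time_s: 10.82
position: [0.5357, 0.1751, 0.1861]
tcp_rot: [[0.889, -0.458, 0.0], [-0.458, -0.889, 0.0], [0.0, -0.0, -1.0]]
force: [0.3, -0.5, -0.5]
opening: 0.332
t 10.825 pos [0.5357 0.1751 0.1861] yaw -27.25 q6 34.0 F [ 0.3 -0.5 -0.5] op 0.332
(array([ 0.1094, -0.0337,  0.0061]), array([ 1.0000e-02, -3.0000e-02, -1.1135e+02]))
```

```bash
python3 -m jog '0.02 -0.006 0 0 0 -10.5 0.2;0.04 -0.01 0 0 0 -21 0.2;0.06 -0.015 0 0 0 -31.5 0.2;0.08 -0.02 0 0 0 -42 0.2;0.1 -0.03 0 0 0 -52.5 0.2;0.109 -0.034 0 0 0 -63 0.2;0.109 -0.034 0 0 0 -73.5 0.2;0.109 -0.034 0 0 0 -84 0.2';python3 -m jog '0 0 0 0 0 -10 0.2;0 0 0 0 0 -20 0.2;0 0 0 0 0 -27.3 0.2;0 0 0 0 0 -27.3 0.2'; python3 - <<'E'
from tubes import *
st,p,d,P=snap("wrist","w5"); print(st["position"],yaw(st),st["opening"])
z=P[...,2]; om=orange(p)
Q=P[om&(z>.1)]; R=np.array(st["tcp_rot"])
q=(Q-st["position"])@R; print("cap in tool",len(q),np.median(q,0),q.min(0),q.max(0))
print(go(.6484,.155,.084,84.1,st))
E
```

```text
time_s: 11.82
position: [0.6474, 0.1547, 0.1858]
tcp_rot: [[0.548, 0.836, -0.0], [0.836, -0.548, -0.0], [-0.0, -0.0, -1.0]]
force: [-0.1, -0.0, -0.5]
opening: 0.339
time_s: 12.32
position: [0.6474, 0.1548, 0.1859]
tcp_rot: [[0.111, 0.994, -0.0], [0.994, -0.111, 0.0], [0.0, -0.0, -1.0]]
force: [0.5, 0.1, 0.2]
opening: 0.334
[0.6473702  0.15476195 0.18587577] 83.63303352010993 0.3340981260859944
cap in tool 186 [0.01414368 0.0494641  0.00740146] [-0.01813865 -0.08398597 -0.14293379] [0.01921268 0.05300871 0.01351259]
(array([0.0003, 0.001 , 0.1019]), array([-0.  , -0.  , -0.47]))
```

View pics/w5.png

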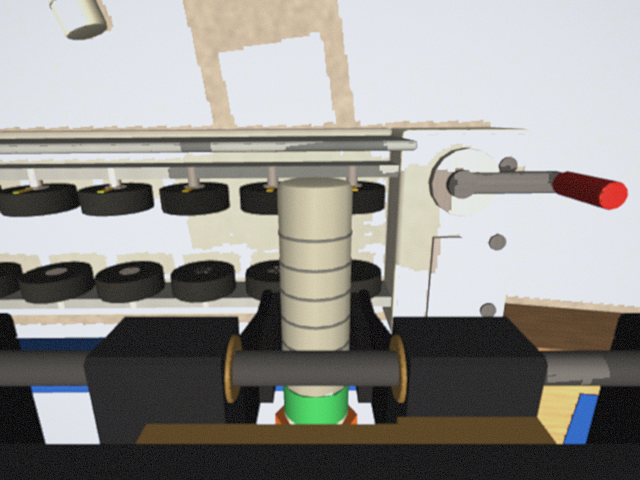

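```bash
cat > held.py <<'E'
from tubes import *
def held(st,p,d,P):
    R=np.array(st["tcp_rot"]); q=(P-st["position"])@R
    m=(d>0)&(abs(q[...,0])<.025)&(abs(q[...,2]-.0)<.035)&(q[...,1]<.0)&(q[...,1]>-.09)
    v,u=np.mgrid[:480,:640]; m&=(v<330)
    n,l,s,ce=cv2.connectedComponentsWithStats(m.astype(np.uint8)); k=1+np.argmax(s[1:,4]); Q=q[l==k]
    y0=np.percentile(Q[:,1],.5); sl=[]
    for y in np.arange(y0+.005,y0+.035,.004):
        w=Q[abs(Q[:,1]-y)<.002]
        sl.append([y,(w[:,0].min()+w[:,0].max())/2,np.percentile(w[:,2],2)])
    sl=np.array(sl); b=np.polyfit(sl[:,0],sl[:,1],1); bz=np.polyfit(sl[:,0],sl[:,2],1)
    print(f"held: tail y {y0:.4f} (mid off {y0+.065:+.4f}) x off {sl[:,1].mean():.4f} skew {np.degrees(b[0]):.1f} top z tool at tail {sl[0,2]:.4f} pitch {np.degrees(bz[0]):.1f} -> axis z {np.polyval(bz,0)+.015:.4f}")
def rollers(st,p,d,P):
    z=P[...,2]; hsv=cv2.cvtColor(p,cv2.COLOR_RGB2HSV)
    m=(d>0)&(z>.066)&(z<.078)&(hsv[...,2]<90)&(P[...,0]>.57)&(P[...,0]<.71)
    n,l,s,ce=cv2.connectedComponentsWithStats(m.astype(np.uint8))
    ex=np.array([.9947,-.1028]);ey=np.array([.1028,.9947]); O=np.array([.634,.0157])
    for k in range(1,n):
        if s[k,4]>100:
            Q=P[l==k][:,:2]-O; x,y=Q@ex,Q@ey
            print("roller px",ce[k].round(),"bed x",((x.min()+x.max())/2).round(4),(x.max()-x.min()).round(3),"y",((y.min()+y.max())/2).round(4),(y.max()-y.min()).round(3))
E
python3 - <<'E'
from held import *
a=snap("wrist"); held(*a); rollers(*a)
E
```

```text
held: tail y -0.0608 (mid off +0.0042) x off 0.0003 skew -0.2 top z tool at tail -0.0035 pitch -1.1 -> axis z 0.0104
roller px [365. 201.] bed x -0.0321 0.015 y 0.1745 0.02
roller px [106. 203.] bed x -0.0323 0.015 y -0.0011 0.036
roller px [189. 202.] bed x -0.0321 0.015 y 0.0549 0.036
roller px [261. 202.] bed x -0.0322 0.015 y 0.1041 0.023
roller px [ 24. 204.] bed x -0.0323 0.015 y -0.0566 0.036
roller px [364. 285.] bed x 0.0312 0.015 y 0.1747 0.019
roller px [121. 290.] bed x 0.0317 0.016 y -0.0009 0.036
roller px [198. 289.] bed x 0.0315 0.016 y 0.0548 0.035
roller px [264. 286.] bed x 0.0316 0.016 y 0.1042 0.022
roller px [ 44. 291.] bed x 0.0318 0.016 y -0.0565 0.036
```

```bash
python3 go.py .645 .1546 .092 84.1 .645 .1546 .0875 84.1
```

```text
t 12.425 pos [0.6475 0.1548 0.1858] yaw 83.6 q6 -79.8 F [-0.5 -0.1 -0.2] op 0.335
(array([-0.0005, -0.0025,  0.0938]), array([-0. , -0. , -0.5]))
(array([-0.0005, -0.0025,  0.0983]), array([-0. , -0. , -0.5]))
```

```bash
python3 -m jog '-0.0005 -0.0025 0.03 0 0 -0.5 0.2;-0.0005 -0.0025 0.06 0 0 -0.5 0.2;-0.0005 -0.0025 0.085 0 0 -0.5 0.2;-0.0005 -0.0025 0.093 0 0 -0.5 0.2;-0.0005 -0.0025 0.093 0 0 -0.5 0.2';python3 go.py; python3 -m jog '0 0 0.003 0 0 0 0.2;0 0 0.003 0 0 0 0.2'; python3 go.py;python3 - <<'E'
from held import *
a=snap("wrist","w6"); held(*a)
E
```

```text
time_s: 13.05
position: [0.6452, 0.1545, 0.0924]
tcp_rot: [[0.101, 0.995, -0.001], [0.995, -0.101, -0.0], [-0.0, -0.001, -1.0]]
force: [-0.8, 0.2, -0.1]
opening: 0.334
t 13.05 pos [0.6452 0.1545 0.0924] yaw 84.18 q6 -80.3 F [-0.8  0.2 -0.1] op 0.334
time_s: 13.3
position: [0.6457, 0.1546, 0.0904]
tcp_rot: [[0.101, 0.995, 0.001], [0.995, -0.101, 0.0], [0.0, 0.001, -1.0]]
force: [-0.1, -0.0, -0.8]
opening: 0.339
t 13.3 pos [0.6457 0.1546 0.0904] yaw 84.2 q6 -80.4 F [-0.1 -0.  -0.8] op 0.339
held: tail y -0.0701 (mid off -0.0051) x off 0.0002 skew -0.1 top z tool at tail -0.0056 pitch 0.9 -> axis z 0.0120
```

View pics/w6.png

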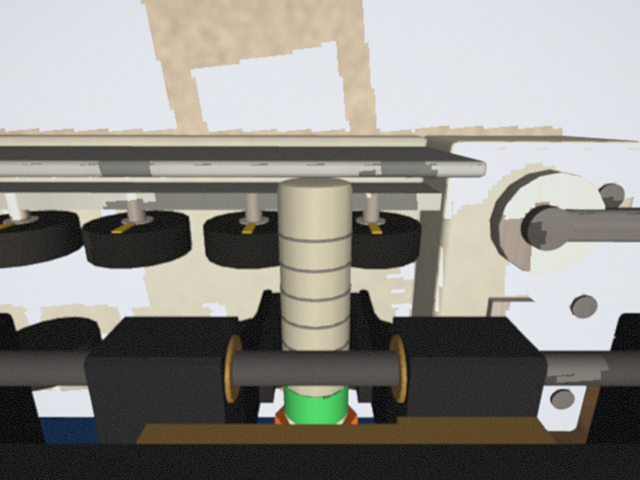

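```bash
python3 -m jog '0 0 0.0015 0 0 0 0.2;0 0 0.0015 0 0 0 0.2'; python3 -m jog '0 0 0.0015 0 0 0 0.2;0 0 0.0015 0 0 0 0.2'; python3 go.py
```

```text
time_s: 13.6
position: [0.6458, 0.1539, 0.0886]
tcp_rot: [[0.1, 0.995, 0.001], [0.995, -0.1, -0.001], [-0.001, 0.001, -1.0]]
force: [0.5, -2.8, 2.6]
opening: 0.338
time_s: 13.85
position: [0.6458, 0.1534, 0.0879]
tcp_rot: [[0.1, 0.995, 0.001], [0.995, -0.1, -0.002], [-0.002, 0.001, -1.0]]
force: [-1.0, -4.5, 6.1]
opening: 0.339
t 13.85 pos [0.6458 0.1534 0.0879] yaw 84.24 q6 -80.4 F [-1.  -4.5  6.1] op 0.339
```

```bash
python3 -m jog '-0.0015 0 0.000 0 0 0 0.2;-0.0015 0 0.000 0 0 0 0.2'; python3 go.py; sleep 0; python3 -m jog '0 0 0 0 0 0 0.2';python3 go.py
```

```text
time_s: 14.1
position: [0.6458, 0.1531, 0.0878]
tcp_rot: [[0.102, 0.995, 0.002], [0.995, -0.102, 0.001], [0.001, 0.002, -1.0]]
force: [0.2, -1.4, 6.0]
opening: 0.338
t 14.1 pos [0.6458 0.1531 0.0878] yaw 84.17 q6 -80.5 F [ 0.2 -1.4  6. ] op 0.338
time_s: 14.22
position: [0.6458, 0.1531, 0.0878]
tcp_rot: [[0.101, 0.995, 0.002], [0.995, -0.101, 0.0], [0.001, 0.002, -1.0]]
force: [0.4, -1.8, 7.0]
opening: 0.338
t 14.225 pos [0.6458 0.1531 0.0878] yaw 84.18 q6 -80.5 F [ 0.4 -1.8  7. ] op 0.338
```

```bash
python3 -m jog '-0.0006 0 -0.001 0 0 0 0.2;-0.0006 0 -0.001 0 0 0 0.2'; python3 go.py
```

```text
time_s: 14.48
position: [0.6458, 0.1531, 0.0879]
tcp_rot: [[0.101, 0.995, 0.002], [0.995, -0.101, 0.001], [0.001, 0.002, -1.0]]
force: [0.9, 0.6, 2.4]
opening: 0.335
t 14.475 pos [0.6458 0.1531 0.0879] yaw 84.18 q6 -80.5 F [0.9 0.6 2.4] op 0.335
```

```bash
python3 -m jog '0 0 0 0 0 0 0.37;0 0 0 0 0 0 0.4;0 0 0 0 0 0 0.45;0 0 0 0 0 0 0.45'; python3 -m jog '0 0 -0.03 0 0 0 0.45;0 0 -0.07 0 0 0 0.45;0 0 -0.12 0 0 0 0.45'; python3 - <<'E'
from held import *
a=snap("wrist","w7"); print(a[0]["position"])
snap("scene","s7")
E
```

```text
time_s: 14.98
position: [0.6447, 0.1524, 0.0873]
tcp_rot: [[0.101, 0.995, -0.001], [0.995, -0.101, -0.0], [-0.0, -0.001, -1.0]]
force: [0.7, -0.8, -0.5]
opening: 0.447
time_s: 15.35
position: [0.6441, 0.1523, 0.2075]
tcp_rot: [[0.101, 0.995, -0.003], [0.995, -0.101, -0.0], [-0.0, -0.003, -1.0]]
force: [0.7, -0.0, 0.3]
opening: 0.45
[0.64412703 0.15232431 0.20754094]
```

View pics/w7.png

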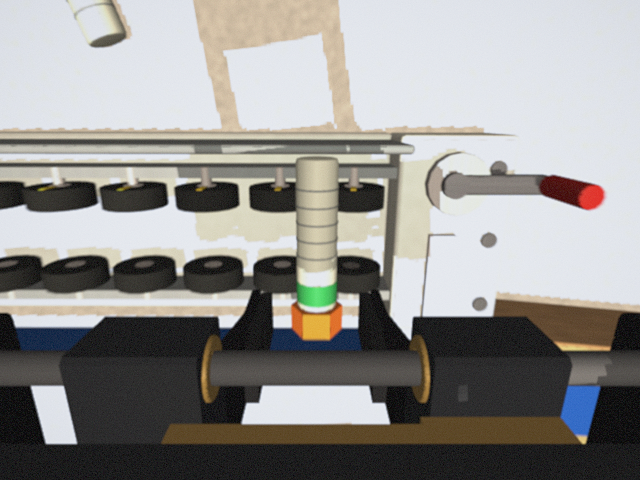

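```bash
python3 - <<'E'
from tubes import *
a=snap("wrist")
st,p,d,P=a
r=tubes(p,d,P,zl=.08,zh=.1)
for m,y in r:
    v=m-np.array([.634,.0157]); print("bed",v@[.9947,-.1028],v@[.1028,.9947],y+5.9)
E
python3 go.py .4245 -.005 .19 -76
```

```text
tube px(315,236) n7221 mid [0.6501 0.1533] len 0.1298 wid 36.1 yaw -5.8 ztop 0.094 cap [0.7026 0.1481]
bed 0.0018925582007223365 0.13854068550395482 0.11517141560012867
t 15.5 pos [0.6471 0.1526 0.2112] yaw 84.22 q6 -80.6 F [-0.6  0.9 -0.7] op 0.45
(array([-0.1793, -0.2057,  0.0195]), array([ 1.0000e-02, -6.2000e-01,  1.6022e+02]))
```

```bash
python3 -m jog '-0.02 -0.03 0 0 0 10.5 0.6;-0.05 -0.06 0 0 0 21 0.6;-0.08 -0.09 0 0 0 31.5 0.6;-0.1 -0.12 0 0 0 42 0.6;-0.12 -0.15 0 0 0 52.5 0.6;-0.15 -0.18 0 0 0 63 0.6;-0.179 -0.206 0 0 0 73.5 0.6;-0.179 -0.206 0.01 0 0 84 0.6'; python3 -m jog '0 0 0 0 0 10.5 0.6;0 0 0 0 0 21 0.6;0 0 0 0 0 31.5 0.6;0 0 0 0 0 42 0.6;0 0 0 0 0 52.5 0.6;0 0 0 0 0 63 0.6;0 0 0 0 0 76 0.6;0 0 0 0 0 76 0.6'; python3 - <<'E'
from tubes import *
a=snap("wrist","w8"); tubes(*a[1:])
E
python3 go.py .4243 -.005 .022 -76.2
```

```text
time_s: 16.5
position: [0.419, -0.0055, 0.1968]
tcp_rot: [[1.0, -0.005, -0.004], [-0.005, -1.0, 0.001], [-0.004, -0.001, -1.0]]
force: [0.2, -0.1, 0.5]
opening: 0.6
time_s: 17.5
position: [0.4209, -0.0046, 0.1965]
tcp_rot: [[0.243, -0.97, -0.003], [-0.97, -0.243, 0.001], [-0.002, 0.003, -1.0]]
force: [0.0, 0.2, 0.0]
opening: 0.6
tube px(319,220) n5669 mid [ 0.4246 -0.0063] len 0.1293 wid 37.5 yaw -166.3 ztop 0.034 cap [ 0.3725 -0.0182]
tube px(508,245) n4978 mid [ 0.4361 -0.1672] len 0.1216 wid 37.4 yaw 6.9 ztop 0.034 cap [ 0.4867 -0.1499]
tube px(617,267) n2858 mid [ 0.4571 -0.2629] len 0.0823 wid 36.0 yaw 183.4 ztop 0.034 cap [ 0.4275 -0.2521]
t 17.55 pos [ 0.4209 -0.0046  0.1965] yaw -75.92 q6 60.0 F [-0.3 -0.  -0.3] op 0.598
(array([ 0.0015, -0.0037,  0.1745]), array([0.15, 0.09, 0.28]))
```

```bash
python3 -m jog '0.002 -0.0033 0.05 0 0 0.3 0.6;0.002 -0.0033 0.1 0 0 0.3 0.6;0.002 -0.0033 0.15 0 0 0.3 0.6;0.002 -0.0033 0.174 0 0 0.3 0.6;0.002 -0.0033 0.174 0 0 0.3 0.5;0.002 -0.0033 0.174 0 0 0.3 0.2;0.002 -0.0033 0.174 0 0 0.3 0.2;0.002 -0.0033 0.174 0 0 0.3 0.2'; python3 -m jog '0 0 0 0 0 0 0.2'; python3 go.py .6426 .0993 .19 84.1
```

```text
time_s: 18.55
position: [0.426, -0.0061, 0.0241]
tcp_rot: [[0.241, -0.971, 0.001], [-0.971, -0.241, -0.0], [0.001, -0.001, -1.0]]
force: [0.8, -0.0, 0.7]
opening: 0.335
time_s: 18.68
position: [0.426, -0.006, 0.024]
tcp_rot: [[0.241, -0.971, 0.001], [-0.971, -0.241, -0.0], [0.001, -0.001, -1.0]]
force: [-0.1, 0.0, 1.4]
opening: 0.336
t 18.675 pos [ 0.426 -0.006  0.024] yaw -76.08 q6 60.2 F [-0.1  0.   1.4] op 0.336
(array([-0.0501, -0.2357, -0.1658]), array([ 3.0000e-02, -8.0000e-02, -1.6018e+02]))
```

```bash
python3 -m jog '0 0 -0.06 0 0 0 0.2;0 0 -0.12 0 0 -10 0.2;0 0 -0.166 0 0 -20 0.2;-0.01 -0.05 -0.166 0 0 -30 0.2;-0.02 -0.1 -0.166 0 0 -40 0.2;-0.03 -0.15 -0.166 0 0 -50 0.2;-0.04 -0.2 -0.166 0 0 -60 0.2;-0.05 -0.235 -0.166 0 0 -70 0.2'; python3 -m jog '0 0 0 0 0 -10.5 0.2;0 0 0 0 0 -21 0.2;0 0 0 0 0 -31.5 0.2;0 0 0 0 0 -42 0.2;0 0 0 0 0 -52.5 0.2;0 0 0 0 0 -63 0.2;0 0 0 0 0 -73.5 0.2;0 0 0 0 0 -84 0.2';  python3 -m jog '0 0 0 0 0 -6.2 0.2;0 0 0 0 0 -6.2 0.2'; python3 - <<'E'
from held import *
a=snap("wrist","w9"); held(*a);  rollers(*a)
E
python3 go.py .6401 .0975 .092 84.1
```

```text
time_s: 19.68
position: [0.6434, 0.1, 0.1894]
tcp_rot: [[0.995, -0.1, 0.001], [-0.1, -0.995, 0.0], [0.001, -0.0, -1.0]]
force: [-0.9, -0.3, -0.5]
opening: 0.333
time_s: 20.68
position: [0.6411, 0.0991, 0.1893]
tcp_rot: [[0.203, 0.979, -0.001], [0.979, -0.203, 0.0], [-0.0, -0.001, -1.0]]
force: [-0.2, -0.1, -0.8]
opening: 0.337
time_s: 20.92
position: [0.6412, 0.0991, 0.1893]
tcp_rot: [[0.104, 0.995, -0.001], [0.995, -0.104, 0.0], [-0.0, -0.001, -1.0]]
force: [0.6, 0.1, -1.1]
opening: 0.333
held: tail y -0.0631 (mid off +0.0019) x off 0.0006 skew -0.2 top z tool at tail -0.0063 pitch -1.2 -> axis z 0.0074
roller px [362. 140.] bed x -0.0725 0.0 y 0.114 0.067
roller px [519. 177.] bed x -0.0473 0.035 y 0.2221 0.014
roller px [ 27. 201.] bed x -0.0325 0.015 y -0.1125 0.036
roller px [109. 201.] bed x -0.0323 0.015 y -0.0566 0.036
roller px [190. 201.] bed x -0.0321 0.015 y -0.0011 0.036
roller px [262. 201.] bed x -0.0322 0.015 y 0.0478 0.022
roller px [364. 201.] bed x -0.0321 0.015 y 0.1174 0.015
roller px [441. 201.] bed x -0.0317 0.016 y 0.17 0.029
roller px [ 47. 288.] bed x 0.0315 0.016 y -0.1124 0.037
roller px [123. 287.] bed x 0.0316 0.016 y -0.0572 0.035
roller px [199. 287.] bed x 0.0315 0.016 y -0.0012 0.035
roller px [265. 285.] bed x 0.0315 0.015 y 0.0475 0.022
roller px [361. 284.] bed x 0.0306 0.013 y 0.1174 0.015
roller px [432. 287.] bed x 0.0317 0.015 y 0.17 0.029
t 20.975 pos [0.6413 0.0991 0.1894] yaw 84.0 q6 -85.1 F [ 0.5 -0.2 -0.7] op 0.338
(array([-0.0017, -0.001 ,  0.0974]), array([-0.05,  0.  , -0.1 ]))
```

View pics/w9.png

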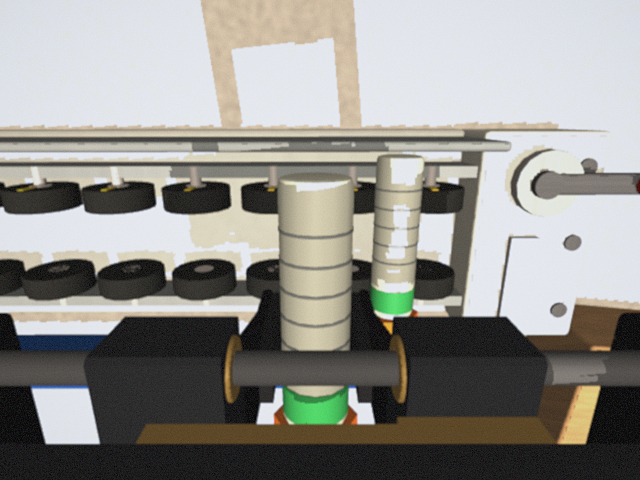

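```bash
python3 -m jog '-0.0022 0 0.04 0 0 0 0.2;-0.0022 0 0.08 0 0 0 0.2;-0.0022 0 0.1 0 0 0 0.2;-0.0022 0 0.101 0 0 0 0.2;-0.0022 0 0.101 0 0 0 0.2'; python3 -m jog '0 0 0.002 0 0 0 0.2;0 0 0.002 0 0 0 0.2'; python3 -m jog '0 0 0.0015 0 0 0 0.2;0 0 0.0015 0 0 0 0.2'
```

```text
time_s: 21.6
position: [0.6426, 0.0968, 0.0897]
tcp_rot: [[0.103, 0.995, 0.002], [0.995, -0.103, -0.0], [-0.0, 0.002, -1.0]]
force: [0.1, -0.6, -0.6]
opening: 0.337
time_s: 21.85
position: [0.642, 0.0968, 0.0875]
tcp_rot: [[0.103, 0.995, 0.001], [0.995, -0.103, -0.0], [0.0, 0.001, -1.0]]
force: [-1.1, 0.3, -0.3]
opening: 0.332
time_s: 22.1
position: [0.642, 0.097, 0.0855]
tcp_rot: [[0.103, 0.995, 0.001], [0.995, -0.103, 0.0], [0.0, 0.001, -1.0]]
force: [1.3, 1.1, 0.6]
opening: 0.332
```

```bash
python3 -m jog '0 0 0.001 0 0 0 0.2;0 0 0.001 0 0 0 0.2'; python3 -m jog '0 0 0.000 0 0 0 0.2'
```

```text
time_s: 22.35
position: [0.6421, 0.097, 0.085]
tcp_rot: [[0.103, 0.995, 0.001], [0.995, -0.103, 0.0], [0.0, 0.001, -1.0]]
force: [-1.2, 0.7, 5.0]
opening: 0.338
time_s: 22.48
position: [0.6421, 0.097, 0.0849]
tcp_rot: [[0.103, 0.995, 0.001], [0.995, -0.103, 0.0], [0.0, 0.001, -1.0]]
force: [-0.5, 0.9, 4.8]
opening: 0.334
```

```bash
python3 -m jog '0 0 -0.0005 0 0 0 0.2;0 0 -0.0005 0 0 0 0.37;0 0 -0.0005 0 0 0 0.4;0 0 -0.0005 0 0 0 0.45;0 0 -0.0005 0 0 0 0.45'; python3 -m jog '0 0 -0.03 0 0 0 0.45;0 0 -0.07 0 0 0 0.45;0 0 -0.12 0 0 0 0.45;0 0 -0.12 0 0 0 0.45'; cat > chk.py <<'E'
from held import *
a=snap("wrist"); st,p,d,P=a
r=tubes(p,d,P,zl=.08,zh=.1)
for m,y in r:
    v=m-np.array([.634,.0157]); print("bed",(v@[.9947,-.1028]).round(4),(v@[.1028,.9947]).round(4),round(y+5.9,1))
print("bench"); tubes(p,d,P)
E
python3 chk.py
python3 - <<'E'
from tubes import *
st,p,d,P=snap("scene","s10"); print("scene");tubes(p,d,P)
E
python3 go.py .433 -.167 .19 97
```

```text
time_s: 23.1
position: [0.6414, 0.0968, 0.0842]
tcp_rot: [[0.103, 0.995, -0.001], [0.995, -0.103, -0.0], [-0.0, -0.001, -1.0]]
force: [0.8, 0.6, -0.1]
opening: 0.443
time_s: 23.6
position: [0.6447, 0.0969, 0.2095]
tcp_rot: [[0.102, 0.995, 0.01], [0.995, -0.102, -0.0], [0.001, 0.01, -1.0]]
force: [-0.3, -0.5, -0.9]
opening: 0.453
tube px(315,236) n7450 mid [0.6441 0.0977] len 0.1295 wid 36.2 yaw -5.7 ztop 0.094 cap [0.6967 0.0923]
tube px(394,228) n6755 mid [0.6498 0.1531] len 0.1290 wid 32.2 yaw -5.9 ztop 0.093 cap [0.7025 0.1595]
bed 0.0016 0.0826 0.2
bed 0.0016 0.1383 0.0
bench
scene
tube px(245,276) n533 mid [ 0.4371 -0.1694] len 0.1313 wid 36.6 yaw 6.6 ztop 0.034 cap [ 0.4899 -0.166 ]
tube px(210,305) n641 mid [ 0.4835 -0.271 ] len 0.1318 wid 38.5 yaw 173.3 ztop 0.034 cap [ 0.4294 -0.2655]
tube px(175,327) n677 mid [ 0.4966 -0.3604] len 0.1323 wid 37.7 yaw 10.3 ztop 0.034 cap [ 0.5504 -0.3526]
tube px(137,334) n692 mid [ 0.4792 -0.441 ] len 0.1308 wid 37.2 yaw 10.1 ztop 0.035 cap [ 0.5324 -0.4319]
t 23.7 pos [0.6414 0.0969 0.2048] yaw 84.11 q6 -85.4 F [-0.  -0.1 -0.6] op 0.449
(array([-0.2839, -0.1802,  0.0148]), array([  0.03,   0.  , -12.89]))
```

View pics/s10.png

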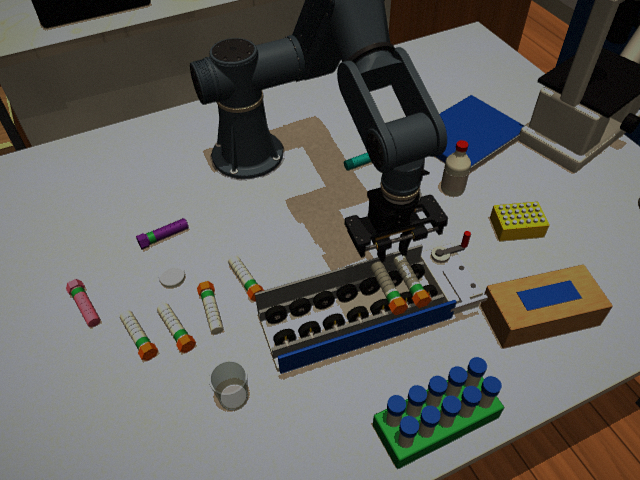

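```bash
python3 -m jog '-0.05 -0.04 0 0 0 -4 0.6;-0.11 -0.07 0 0 0 -8 0.6;-0.16 -0.1 0 0 0 -12.9 0.6;-0.22 -0.14 0.01 0 0 -12.9 0.6;-0.284 -0.18 0.015 0 0 -12.9 0.6;-0.284 -0.18 0.015 0 0 -12.9 0.6;-0.284 -0.18 0.015 0 0 -12.9 0.6'; python3 - <<'E'
from tubes import *
a=snap("wrist","w11"); r=tubes(*a[1:])
for m,y in r: print(go(*m,.022,(y+90),a[0]))
E
python3 go.py
```

```text
time_s: 24.58
position: [0.4314, -0.1677, 0.188]
tcp_rot: [[-0.118, 0.993, -0.004], [0.993, 0.118, 0.003], [0.003, -0.003, -1.0]]
force: [0.9, 0.0, 0.9]
opening: 0.605
tube px(312,228) n5856 mid [ 0.4326 -0.1689] len 0.1296 wid 37.3 yaw 6.9 ztop 0.034 cap [ 0.4851 -0.1627]
tube px(188,252) n4610 mid [ 0.4707 -0.2697] len 0.1103 wid 37.5 yaw 173.7 ztop 0.034 cap [ 0.4241 -0.2604]
tube px(8,291) n799 mid [ 0.5094 -0.4207] len 0.0556 wid 10.6 yaw 11.1 ztop 0.031 cap [ 0.5257 -0.4173]
(array([-0.0018,  0.0016,  0.166 ]), array([-0.19, -0.17, -0.08]))
(array([-0.1064,  0.0276,  0.1656]), array([   0.22,   -0.3 , -166.89]))
(array([-0.2609,  0.0482,  0.1651]), array([-0.18, -0.18, -4.36]))
t 24.625 pos [ 0.4323 -0.167   0.1884] yaw 96.88 q6 -131.9 F [-0.2  0.6  0.1] op 0.601
```

View pics/w11.png

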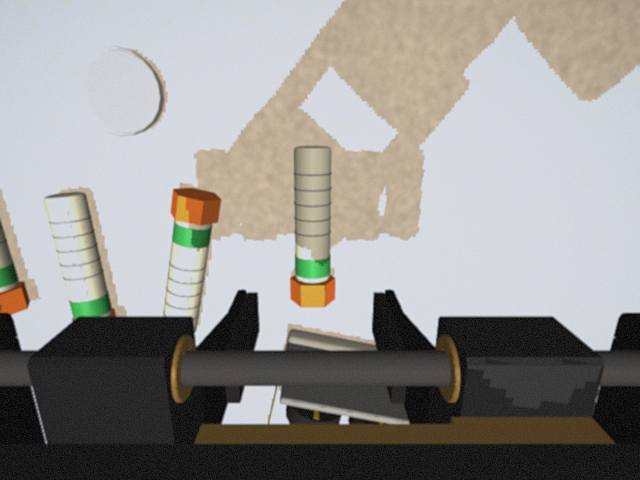

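```bash
python3 -m jog '-0.0018 0.001 0.05 0 0 0 0.6;-0.0018 0.001 0.1 0 0 0 0.6;-0.0018 0.001 0.15 0 0 0 0.6;-0.0018 0.001 0.166 0 0 0 0.6;-0.0018 0.001 0.166 0 0 0 0.5;-0.0018 0.001 0.166 0 0 0 0.2;-0.0018 0.001 0.166 0 0 0 0.2;-0.0018 0.001 0.166 0 0 0 0.2'; python3 -m jog '0 0 0 0 0 0 0.2'; python3 go.py .6359 .0413 .19 84.1
```

```text
time_s: 25.62
position: [0.4351, -0.169, 0.0242]
tcp_rot: [[-0.122, 0.993, 0.001], [0.993, 0.122, -0.001], [-0.001, 0.001, -1.0]]
force: [0.6, 0.0, 0.1]
opening: 0.335
time_s: 25.75
position: [0.435, -0.169, 0.0241]
tcp_rot: [[-0.122, 0.993, 0.001], [0.993, 0.122, -0.001], [-0.001, 0.001, -1.0]]
force: [1.2, 1.4, 3.5]
opening: 0.335
t 25.75 pos [ 0.435  -0.169   0.0241] yaw 97.0 q6 -132.0 F [1.2 1.4 3.5] op 0.335
(array([ 0.1842,  0.2252, -0.1657]), array([ 0.08,  0.04, 12.9 ]))
```

```bash
python3 -m jog '0 0 -0.06 0 0 0 0.2;0 0 -0.12 0 0 0 0.2;0 0 -0.166 0 0 3 0.2;0.05 0.05 -0.166 0 0 6 0.2;0.1 0.1 -0.166 0 0 9 0.2;0.14 0.16 -0.166 0 0 12.9 0.2;0.184 0.21 -0.166 0 0 12.9 0.2;0.184 0.225 -0.166 0 0 12.9 0.2'; python3 -m jog '0 0 0 0 0 0 0.2;0 0 0 0 0 0 0.2'; python3 - <<'E'
from held import *
a=snap("wrist","w12"); held(*a)
E
python3 go.py .6359 .0413 .0895 84.1
```

```text
time_s: 26.75
position: [0.6362, 0.0439, 0.1894]
tcp_rot: [[0.1, 0.995, -0.0], [0.995, -0.1, 0.0], [0.0, -0.0, -1.0]]
force: [0.0, -0.9, -0.8]
opening: 0.337
time_s: 27.0
position: [0.6341, 0.0411, 0.1889]
tcp_rot: [[0.102, 0.995, -0.003], [0.995, -0.102, -0.0], [-0.0, -0.003, -1.0]]
force: [0.2, -0.1, -1.3]
opening: 0.336
held: tail y -0.0677 (mid off -0.0027) x off 0.0009 skew -0.3 top z tool at tail -0.0062 pitch -1.0 -> axis z 0.0077
t 27.05 pos [0.6339 0.0406 0.189 ] yaw 84.07 q6 -90.4 F [ 0.5 -0.9 -0.9] op 0.342
(array([0.0009, 0.0022, 0.0995]), array([-0.15,  0.02, -0.03]))
```

```bash
python3 -m jog '0.0007 0.0058 0.04 0 0 0 0.2;0.0007 0.0058 0.08 0 0 0 0.2;0.0007 0.0058 0.1 0 0 0 0.2;0.0007 0.0058 0.1005 0 0 0 0.2;0.0007 0.0058 0.1005 0 0 0 0.2'; python3 -m jog '0 0 0.002 0 0 0 0.2;0 0 0.002 0 0 0 0.2'; python3 -m jog '0 0 0.0015 0 0 0 0.2;0 0 0.0015 0 0 0 0.2'
```

```text
time_s: 27.68
position: [0.6421, 0.0409, 0.0904]
tcp_rot: [[0.103, 0.995, 0.002], [0.995, -0.103, -0.0], [-0.0, 0.002, -1.0]]
force: [0.2, 0.7, 0.4]
opening: 0.338
time_s: 27.92
position: [0.6417, 0.0413, 0.0879]
tcp_rot: [[0.102, 0.995, 0.001], [0.995, -0.102, -0.0], [-0.0, 0.001, -1.0]]
force: [-0.1, 0.2, -0.6]
opening: 0.336
time_s: 28.18
position: [0.6417, 0.041, 0.0859]
tcp_rot: [[0.102, 0.995, 0.001], [0.995, -0.102, -0.001], [-0.001, 0.001, -1.0]]
force: [0.2, -1.1, 1.2]
opening: 0.333
```

```bash
python3 -m jog '-0.0003 -0.0018 -0.001 0 0 0 0.2;-0.0003 -0.0018 0.001 0 0 0 0.2;-0.0003 -0.0018 0.001 0 0 0 0.2'; python3 -m jog '0 0 0.0005 0 0 0 0.2;0 0 0.0005 0 0 0 0.2'
```

```text
time_s: 28.55
position: [0.6393, 0.0411, 0.0851]
tcp_rot: [[0.102, 0.995, -0.0], [0.995, -0.102, -0.0], [-0.0, -0.0, -1.0]]
force: [-1.3, -2.2, 3.9]
opening: 0.333
time_s: 28.8
position: [0.6393, 0.041, 0.085]
tcp_rot: [[0.102, 0.995, -0.0], [0.995, -0.102, -0.0], [-0.001, -0.0, -1.0]]
force: [-1.5, -1.1, 6.5]
opening: 0.338
```

Balanced (Fy ≪ Fz). Release and retreat, then check.

```bash
python3 -m jog '-0.0003 0 -0.0008 0 0 0 0.2;-0.0003 0 -0.0008 0 0 0 0.37;-0.0003 0 -0.0008 0 0 0 0.4;-0.0003 0 -0.0008 0 0 0 0.45;-0.0003 0 -0.0008 0 0 0 0.45'; python3 -m jog '0 0 -0.03 0 0 0 0.45;0 0 -0.07 0 0 0 0.45;0 0 -0.12 0 0 0 0.45;0 0 -0.12 0 0 0 0.45'; python3 chk.py; python3 go.py .48 -.27 .19 -20
```

```text
time_s: 29.42
position: [0.6394, 0.041, 0.0846]
tcp_rot: [[0.103, 0.995, -0.0], [0.995, -0.103, 0.0], [0.0, -0.0, -1.0]]
force: [1.2, -0.1, 0.2]
opening: 0.441
time_s: 29.92
position: [0.6426, 0.0407, 0.2097]
tcp_rot: [[0.102, 0.995, 0.01], [0.995, -0.102, -0.001], [-0.0, 0.01, -1.0]]
force: [-0.3, -0.9, -0.3]
opening: 0.45
tube px(315,228) n7568 mid [0.6369 0.042 ] len 0.1296 wid 36.2 yaw -5.9 ztop 0.094 cap [0.6891 0.0363]
tube px(395,224) n6879 mid [0.6438 0.0973] len 0.1289 wid 31.9 yaw -6.1 ztop 0.093 cap [0.6937 0.1017]
tube px(471,228) n7392 mid [0.6493 0.1522] len 0.1281 wid 35.4 yaw -5.9 ztop 0.094 cap [0.7011 0.136 ]
bed 0.0001 0.0265 0.0
bed 0.0013 0.0822 -0.2
bed 0.0011 0.1373 -0.0
bench
t 29.975 pos [0.6407 0.0409 0.2071] yaw 84.12 q6 -90.4 F [-0.5 -0.5 -1. ] op 0.448
(array([-0.3257, -0.1281,  0.0165]), array([  0.2 ,  -0.26, 104.12]))
```

```bash
python3 -m jog '-0.04 -0.015 0 0 0 10.5 0.6;-0.08 -0.03 0 0 0 21 0.6;-0.12 -0.045 0 0 0 31.5 0.6;-0.16 -0.06 0 0 0 42 0.6;-0.2 -0.08 0 0 0 52.5 0.6;-0.24 -0.095 0 0 0 63 0.6;-0.28 -0.11 0.01 0 0 73.5 0.6;-0.3257 -0.128 0.016 0 0 84 0.6'; python3 -m jog '0 0 0 0 0 10.5 0.6;0 0 0 0 0 21 0.6;0 0 0 0 0 31.5 0.6;0 0 0 0 0 42 0.6;0 0 0 0 0 52.5 0.6;0 0 0 0 0 63 0.6;0 0 0 0 0 73.5 0.6;0 0 0 0 0 84 0.6';python3 -m jog '0 0 0 0 0 11 0.6;0 0 0 0 0 11 0.6;0 0 0 0 0 11 0.6'; python3 - <<'E'
from tubes import *
a=snap("wrist","w13"); r=tubes(*a[1:])
for m,y in r: print(go(*m,.022,(y+90),a[0]))
E
python3 go.py
```

```text
time_s: 30.98
position: [0.477, -0.27, 0.1868]
tcp_rot: [[1.0, -0.004, -0.003], [-0.004, -1.0, 0.003], [-0.003, -0.003, -1.0]]
force: [0.8, -0.1, -0.0]
opening: 0.596
time_s: 31.98
position: [0.4777, -0.269, 0.187]
tcp_rot: [[0.1, -0.995, -0.003], [-0.995, -0.1, 0.003], [-0.003, 0.003, -1.0]]
force: [0.3, 1.3, -1.1]
opening: 0.598
time_s: 32.35
position: [0.4782, -0.2695, 0.188]
tcp_rot: [[-0.083, -0.997, -0.002], [-0.997, 0.083, 0.001], [-0.001, 0.002, -1.0]]
force: [-1.1, 0.1, -0.4]
opening: 0.6
tube px(426,191) n6189 mid [ 0.4932 -0.3603] len 0.1287 wid 38.0 yaw 10.2 ztop 0.034 cap [ 0.5468 -0.3441]
tube px(527,205) n6108 mid [ 0.4754 -0.4402] len 0.1288 wid 38.5 yaw 10.9 ztop 0.034 cap [ 0.5289 -0.4194]
tube px(319,224) n5907 mid [ 0.4803 -0.2715] len 0.1293 wid 37.4 yaw 173.8 ztop 0.034 cap [ 0.4274 -0.2655]
(array([ 0.0895, -0.0227,  0.1658]), array([ 1.1000e-01, -1.2000e-01,  1.6508e+02]))
(array([ 0.1705, -0.0115,  0.1657]), array([ 1.1000e-01, -1.2000e-01,  1.6437e+02]))
(array([ 0.002 , -0.0025,  0.1659]), array([0.09, 0.07, 1.44]))
t 32.4 pos [ 0.4784 -0.2696  0.1882] yaw -94.77 q6 53.7 F [-1.  -0.8 -0.1] op 0.598
```

View pics/w13.png

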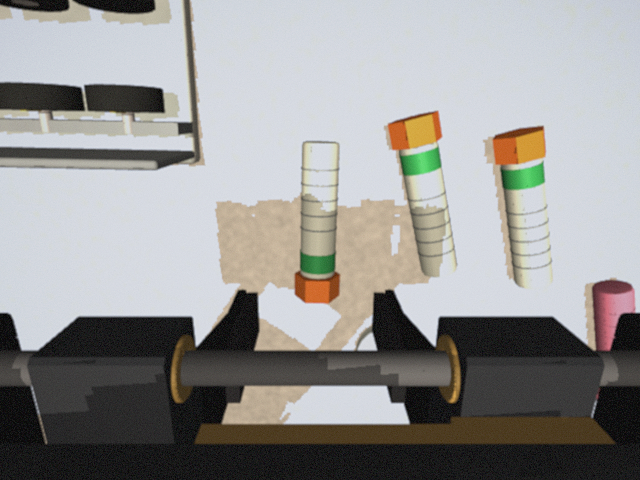

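```bash
python3 -m jog '0.0015 -0.002 0.05 0 0 1.4 0.6;0.0015 -0.002 0.1 0 0 1.4 0.6;0.0015 -0.002 0.15 0 0 1.4 0.6;0.0015 -0.002 0.166 0 0 1.4 0.6;0.0015 -0.002 0.166 0 0 1.4 0.5;0.0015 -0.002 0.166 0 0 1.4 0.2;0.0015 -0.002 0.166 0 0 1.4 0.2;0.0015 -0.002 0.166 0 0 1.4 0.2'; python3 -m jog '0 0 0 0 0 0 0.2'; python3 go.py .632 -.0145 .19 84.1
```

```text
time_s: 33.4
position: [0.4814, -0.2722, 0.0242]
tcp_rot: [[-0.109, -0.994, 0.002], [-0.994, 0.109, -0.002], [0.002, -0.002, -1.0]]
force: [0.5, 0.4, 4.3]
opening: 0.333
time_s: 33.52
position: [0.4814, -0.2722, 0.0242]
tcp_rot: [[-0.109, -0.994, 0.002], [-0.994, 0.109, -0.002], [0.002, -0.002, -1.0]]
force: [0.6, 0.1, 5.6]
opening: 0.334
t 33.525 pos [ 0.4814 -0.2722  0.0242] yaw -96.28 q6 55.2 F [0.6 0.1 5.6] op 0.334
(array([-0.2724, -0.1219, -0.166 ]), array([-1.4000e-01,  2.0000e-01,  1.7962e+02]))
```

```bash
python3 -m jog '0 0 -0.06 0 0 0 0.2;0 0 -0.12 0 0 -10 0.2;0 0 -0.166 0 0 -20 0.2;-0.05 -0.02 -0.166 0 0 -30 0.2;-0.1 -0.05 -0.166 0 0 -40 0.2;-0.15 -0.07 -0.166 0 0 -50 0.2;-0.2 -0.1 -0.166 0 0 -60 0.2;-0.25 -0.122 -0.166 0 0 -70 0.2'; python3 go.py; python3 -m jog '0 -0.01 0 0 0 -10.5 0.2;0 0 0 0 0 -21 0.2;0 0 0 0 0 -31.5 0.2;0 0 0 0 0 -42 0.2;0 0 0 0 0 -52.5 0.2;0 0 0 0 0 -63 0.2;0 0 0 0 0 -73.5 0.2;0 0 0 0 0 -84 0.2';  python3 go.py .632 -.0145 .19 84.1
```

```text
time_s: 34.52
position: [0.6301, -0.0348, 0.1889]
tcp_rot: [[0.899, -0.438, 0.0], [-0.438, -0.899, -0.0], [0.0, 0.0, -1.0]]
force: [0.4, -0.2, -1.0]
opening: 0.336
t 34.525 pos [ 0.6301 -0.0348  0.1889] yaw -25.95 q6 12.7 F [ 0.4 -0.2 -1. ] op 0.336
time_s: 35.52
position: [0.6287, -0.0363, 0.1887]
tcp_rot: [[0.529, 0.849, -0.001], [0.849, -0.529, 0.0], [-0.0, -0.001, -1.0]]
force: [0.3, 0.0, -0.7]
opening: 0.337
t 35.525 pos [ 0.6287 -0.0363  0.1887] yaw 58.06 q6 -71.5 F [ 0.3  0.  -0.7] op 0.337
(array([ 0.0203, -0.0087, -0.0013]), array([ -0.06,   0.  , -26.04]))
```

```bash
python3 -m jog '0.0203 -0.0087 0 0 0 -10 0.2;0.0203 -0.0087 0 0 0 -20 0.2;0.0203 -0.0087 0 0 0 -26 0.2;0.0203 -0.0087 0 0 0 -26 0.2;0.0203 -0.0087 0 0 0 -26 0.2'; python3 - <<'E'
from held import *
a=snap("wrist","w14"); held(*a)
E
python3 go.py .632 -.0145 .0895 84.1
```

```text
time_s: 36.15
position: [0.6325, -0.0146, 0.1888]
tcp_rot: [[0.111, 0.994, -0.0], [0.994, -0.111, 0.0], [0.0, -0.0, -1.0]]
force: [-0.2, -0.6, -0.9]
opening: 0.339
held: tail y -0.0635 (mid off +0.0015) x off 0.0005 skew 0.4 top z tool at tail -0.0060 pitch -1.5 -> axis z 0.0075
t 36.2 pos [ 0.6325 -0.0147  0.1888] yaw 83.64 q6 -95.1 F [ 0.2 -0.1 -0.3] op 0.341
(array([ 0.0001, -0.0005,  0.0993]), array([-0.02, -0.  , -0.46]))
```

```bash
python3 -m jog '0.0003 -0.0022 0.04 0 0 -0.4 0.2;0.0003 -0.0022 0.08 0 0 -0.4 0.2;0.0003 -0.0022 0.1 0 0 -0.4 0.2;0.0003 -0.0022 0.1005 0 0 -0.4 0.2;0.0003 -0.0022 0.1005 0 0 -0.4 0.2;0.0003 -0.0022 0.1005 0 0 -0.4 0.2'; python3 -m jog '0 0 0.002 0 0 0 0.2;0 0 0.002 0 0 0 0.2'; python3 -m jog '0 0 0.0015 0 0 0 0.2;0 0 0.0015 0 0 0 0.2'
```

```text
time_s: 36.95
position: [0.6311, -0.0142, 0.0893]
tcp_rot: [[0.103, 0.995, 0.002], [0.995, -0.103, -0.0], [-0.0, 0.002, -1.0]]
force: [-1.2, -0.2, -1.4]
opening: 0.338
time_s: 37.2
position: [0.6305, -0.0141, 0.0866]
tcp_rot: [[0.103, 0.995, 0.0], [0.995, -0.103, -0.0], [-0.0, 0.0, -1.0]]
force: [-0.4, 0.2, -1.1]
opening: 0.333
time_s: 37.45
position: [0.6308, -0.0143, 0.0854]
tcp_rot: [[0.102, 0.995, 0.001], [0.995, -0.102, -0.0], [-0.0, 0.001, -1.0]]
force: [-0.4, -0.3, 2.8]
opening: 0.335
```

Balanced contact. Release.

```bash
python3 -m jog '0 0 0.0003 0 0 0 0.2;0 0 0 0 0 0 0.37;0 0 0 0 0 0 0.4;0 0 0 0 0 0 0.45;0 0 0 0 0 0 0.45'; python3 -m jog '0 0 -0.03 0 0 0 0.45;0 0 -0.07 0 0 0 0.45;0 0 -0.12 0 0 0 0.45;0 0 -0.12 0 0 0 0.45'; python3 chk.py; python3 - <<'E'
from tubes import *
st,p,d,P=snap("scene","s15"); print("scene");tubes(p,d,P)
E
python3 go.py .493 -.359 .2 100
```

```text
time_s: 38.08
position: [0.6304, -0.014, 0.0846]
tcp_rot: [[0.103, 0.995, -0.0], [0.995, -0.103, 0.0], [0.0, -0.0, -1.0]]
force: [0.3, 0.7, -0.3]
opening: 0.448
time_s: 38.58
position: [0.6336, -0.0146, 0.2096]
tcp_rot: [[0.102, 0.995, 0.01], [0.995, -0.102, -0.002], [-0.001, 0.01, -1.0]]
force: [0.2, 0.2, 0.4]
opening: 0.449
tube px(395,226) n6842 mid [0.6365 0.0418] len 0.1290 wid 32.2 yaw -6.1 ztop 0.093 cap [0.6881 0.0475]
tube px(315,235) n7486 mid [ 0.6326 -0.0139] len 0.1299 wid 35.7 yaw -5.9 ztop 0.094 cap [ 0.685  -0.0189]
tube px(471,231) n7232 mid [0.6423 0.0968] len 0.1259 wid 35.9 yaw -5.8 ztop 0.093 cap [0.6941 0.0808]
tube px(550,234) n7744 mid [0.6497 0.1519] len 0.1285 wid 35.9 yaw -6.2 ztop 0.094 cap [0.7002 0.1361]
bed -0.0002 0.0262 -0.2
bed 0.0017 -0.0296 0.0
bed -0.0001 0.0815 0.1
bed 0.0016 0.1371 -0.3
bench
scene
tube px(175,326) n671 mid [ 0.4971 -0.3602] len 0.1312 wid 36.6 yaw 9.6 ztop 0.034 cap [ 0.5499 -0.3522]
tube px(137,334) n686 mid [ 0.4798 -0.4411] len 0.1306 wid 37.0 yaw 10.5 ztop 0.034 cap [ 0.5319 -0.4318]
t 38.675 pos [ 0.6304 -0.014   0.2051] yaw 84.12 q6 -95.5 F [-0.   0.3  0.4] op 0.451
(array([-0.3573, -0.1013,  0.0051]), array([  0.03,   0.  , -15.88]))
```

View pics/s15.png

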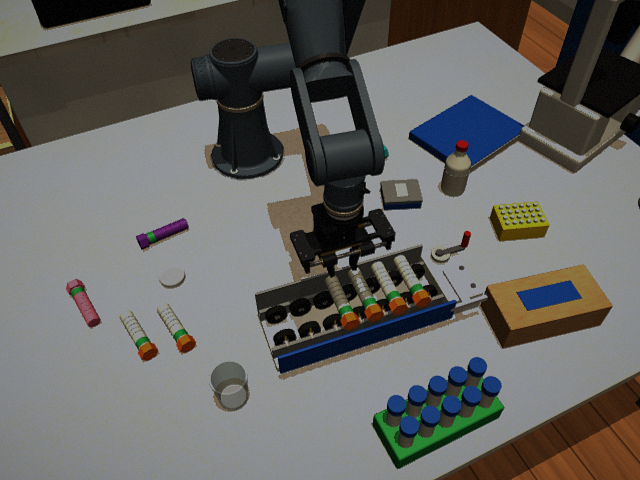

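```bash
python3 -m jog '-0.05 -0.02 0 0 0 -4 0.6;-0.1 -0.04 0 0 0 -8 0.6;-0.15 -0.05 0 0 0 -12 0.6;-0.2 -0.07 0 0 0 -16 0.6;-0.25 -0.08 0.0 0 0 -16 0.6;-0.3 -0.09 0.01 0 0 -16 0.6;-0.357 -0.101 0.015 0 0 -16 0.6;-0.357 -0.101 0.015 0 0 -16 0.6';python3 -m jog '0 0 0 0 0 0 0.6'; python3 - <<'E'
from tubes import *
a=snap("wrist","w16"); r=tubes(*a[1:])
for m,y in r: print(go(*m,.022,(y+90),a[0]))
E
python3 go.py
```

```text
time_s: 39.67
position: [0.4912, -0.3623, 0.1872]
tcp_rot: [[-0.17, 0.985, -0.003], [0.985, 0.17, 0.002], [0.002, -0.002, -1.0]]
force: [-0.5, 1.4, -0.9]
opening: 0.598
time_s: 39.8
position: [0.4925, -0.3577, 0.188]
tcp_rot: [[-0.175, 0.985, -0.003], [0.985, 0.175, 0.004], [0.004, -0.002, -1.0]]
force: [-0.2, 0.2, 0.3]
opening: 0.599
tube px(214,187) n6406 mid [ 0.4757 -0.4409] len 0.1291 wid 37.4 yaw 10.6 ztop 0.034 cap [ 0.5252 -0.4268]
tube px(311,227) n5844 mid [ 0.4932 -0.3603] len 0.1292 wid 37.3 yaw 10.3 ztop 0.034 cap [ 0.5452 -0.3513]
(array([-0.0796, -0.0308,  0.1658]), array([-0.11, -0.23, -0.56]))
(array([-0.0033,  0.0006,  0.166 ]), array([-0.11, -0.23, -0.24]))
t 39.85 pos [ 0.493  -0.3572  0.1885] yaw 100.14 q6 -146.6 F [-0.3  0.4  0.2] op 0.601
```

View pics/w16.png

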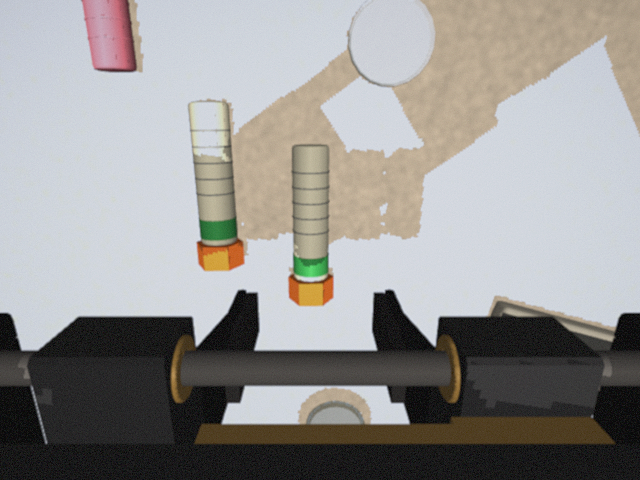

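```bash
python3 -m jog '-0.003 -0.001 0.05 0 0 0 0.6;-0.003 -0.001 0.1 0 0 0 0.6;-0.003 -0.001 0.15 0 0 0 0.6;-0.003 -0.001 0.166 0 0 0 0.6;-0.003 -0.001 0.166 0 0 0 0.5;-0.003 -0.001 0.166 0 0 0 0.2;-0.003 -0.001 0.166 0 0 0 0.2;-0.003 -0.001 0.166 0 0 0 0.2'; python3 -m jog '0 0 0 0 0 0 0.2'; python3 go.py .6262 -.07 .19 84.1
```

```text
time_s: 40.85
position: [0.4939, -0.3627, 0.0258]
tcp_rot: [[-0.175, 0.984, 0.002], [0.984, 0.175, -0.002], [-0.002, 0.002, -1.0]]
force: [-0.5, 1.0, 6.5]
opening: 0.337
time_s: 40.98
position: [0.4939, -0.3627, 0.0258]
tcp_rot: [[-0.175, 0.984, 0.002], [0.984, 0.175, -0.002], [-0.002, 0.002, -1.0]]
force: [-0.6, -0.1, 7.5]
opening: 0.337
t 40.975 pos [ 0.4939 -0.3627  0.0258] yaw 100.11 q6 -146.9 F [-0.6 -0.1  7.5] op 0.337
(array([ 0.2645,  0.1819, -0.1645]), array([ 0.13,  0.12, 16.01]))
```

```bash
python3 -m jog '0 0 -0.06 0 0 0 0.2;0 0 -0.12 0 0 0 0.2;0 0 -0.166 0 0 4 0.2;0.05 0.03 -0.166 0 0 8 0.2;0.1 0.06 -0.166 0 0 12 0.2;0.15 0.1 -0.166 0 0 16 0.2;0.2 0.14 -0.166 0 0 16 0.2;0.25 0.17 -0.166 0 0 16 0.2'; python3 -m jog '0.0145 0.012 0 0 0 0 0.2;0.0145 0.012 0 0 0 0 0.2;0.0145 0.012 0 0 0 0 0.2'; python3 - <<'E'
from held import *
a=snap("wrist","w17"); held(*a)
E
python3 go.py .6262 -.07 .0895 84.1
```

```text
time_s: 41.98
position: [0.6176, -0.0846, 0.1904]
tcp_rot: [[0.103, 0.995, 0.002], [0.995, -0.103, -0.001], [-0.001, 0.002, -1.0]]
force: [0.6, -0.6, -0.5]
opening: 0.334
time_s: 42.35
position: [0.6293, -0.0745, 0.1898]
tcp_rot: [[0.104, 0.995, -0.001], [0.995, -0.104, -0.001], [-0.001, -0.001, -1.0]]
force: [-0.3, 0.4, -1.4]
opening: 0.337
held: tail y -0.0655 (mid off -0.0005) x off -0.0003 skew 1.7 top z tool at tail -0.0047 pitch -1.1 -> axis z 0.0092
t 42.4 pos [ 0.6292 -0.0747  0.1898] yaw 83.99 q6 -100.8 F [-0.8  0.8 -0.9] op 0.336
(array([ 0.0044, -0.0034,  0.1003]), array([-0.04,  0.03, -0.11]))
```

View pics/w17.png

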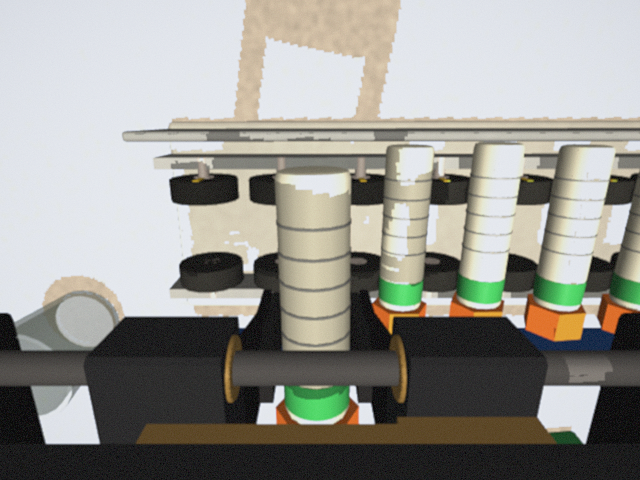

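```bash
python3 - <<'E'
from held import *
a=snap("wrist"); held(*a)
st,p,d,P=a
for v in range(185,330,20):
    z=d[v,240:390]; q=((P[v,240:390]-st["position"])@np.array(st["tcp_rot"])); m=(abs(q[:,2])<.03)&(abs(q[:,0])<.025)&(z>0)
    u=np.where(m)[0]+240; print(v,u.min(),u.max(),q[m,0].min().round(4),q[m,0].max().round(4))
E
```

```text
held: tail y -0.0655 (mid off -0.0005) x off -0.0003 skew 1.8 top z tool at tail -0.0047 pitch -1.0 -> axis z 0.0093
185 275 350 -0.015 0.0137
205 276 350 -0.0148 0.014
225 277 350 -0.0145 0.0141
245 278 350 -0.0144 0.0144
265 279 350 -0.0143 0.0147
285 280 349 -0.014 0.0144
305 259 372 -0.0228 0.024
325 248 381 -0.0249 0.025
```

```bash
python3 -m jog '0.0041 -0.0033 0.03 0 0 1.4 0.2;0.0041 -0.0033 0.07 0 0 1.4 0.2;0.0041 -0.0033 0.095 0 0 1.4 0.2;0.0041 -0.0033 0.099 0 0 1.4 0.2;0.0041 -0.0033 0.099 0 0 1.4 0.2;0.0041 -0.0033 0.099 0 0 1.4 0.2'; python3 -m jog '0 0 0.002 0 0 0 0.2;0 0 0.002 0 0 0 0.2'; python3 -m jog '0 0 0.001 0 0 0 0.2;0 0 0.001 0 0 0 0.2'
```

```text
time_s: 43.2
position: [0.628, -0.0691, 0.0923]
tcp_rot: [[0.127, 0.992, 0.003], [0.992, -0.127, -0.001], [-0.0, 0.003, -1.0]]
force: [0.7, 0.6, -0.8]
opening: 0.338
time_s: 43.45
position: [0.6273, -0.0685, 0.0894]
tcp_rot: [[0.127, 0.992, 0.001], [0.992, -0.127, -0.0], [-0.0, 0.001, -1.0]]
force: [0.0, 0.1, -0.4]
opening: 0.337
time_s: 43.7
position: [0.6274, -0.069, 0.0883]
tcp_rot: [[0.126, 0.992, 0.001], [0.992, -0.126, -0.001], [-0.001, 0.001, -1.0]]
force: [-0.2, -2.2, 2.1]
opening: 0.336
```

```bash
python3 -m jog '-0.0013 -0.0008 -0.0005 0 0 0 0.2;-0.0013 -0.0008 0.0005 0 0 0 0.2;-0.0013 -0.0008 0.001 0 0 0 0.2;-0.0013 -0.0008 0.001 0 0 0 0.2'; python3 go.py
```

```text
time_s: 44.2
position: [0.6261, -0.07, 0.087]
tcp_rot: [[0.127, 0.992, 0.0], [0.992, -0.127, -0.001], [-0.001, 0.0, -1.0]]
force: [-0.6, -2.6, 2.7]
opening: 0.335
t 44.2 pos [ 0.6261 -0.07    0.087 ] yaw 82.73 q6 -99.2 F [-0.6 -2.6  2.7] op 0.335
```

```bash
python3 -m jog '-0.0007 0 -0.0005 0 0 0 0.2;-0.0007 0 0.0005 0 0 0 0.2;-0.0007 0 0.0005 0 0 0 0.2'; python3 -m jog '0 0 0.0005 0 0 0 0.2;0 0 0.0005 0 0 0 0.2'; python3 go.py
```

```text
time_s: 44.58
position: [0.6261, -0.0702, 0.0868]
tcp_rot: [[0.127, 0.992, 0.0], [0.992, -0.127, -0.0], [0.0, 0.0, -1.0]]
force: [-0.2, -2.3, 4.1]
opening: 0.336
time_s: 44.82
position: [0.6261, -0.0702, 0.0867]
tcp_rot: [[0.126, 0.992, 0.0], [0.992, -0.126, -0.0], [-0.0, 0.0, -1.0]]
force: [-1.9, -1.1, 7.5]
opening: 0.334
t 44.825 pos [ 0.6261 -0.0702  0.0867] yaw 82.74 q6 -99.3 F [-1.9 -1.1  7.5] op 0.334
```

```bash
python3 -m jog '-0.0003 0 -0.001 0 0 0 0.2;-0.0003 0 -0.001 0 0 0 0.2';  python3 -m jog '0 0 0 0 0 0 0.37;0 0 0 0 0 0 0.4;0 0 0 0 0 0 0.45;0 0 0 0 0 0 0.45'; python3 -m jog '0 0 -0.03 0 0 0 0.45;0 0 -0.07 0 0 0 0.45;0 0 -0.12 0 0 0 0.45;0 0 -0.12 0 0 0 0.45'; python3 chk.py; python3 - <<'E'
from tubes import *
st,p,d,P=snap("scene","s18"); print("scene");tubes(p,d,P)
E
python3 go.py .4755 -.44 .19 100.5
```

```text
time_s: 45.08
position: [0.626, -0.0703, 0.0869]
tcp_rot: [[0.127, 0.992, 0.0], [0.992, -0.127, 0.0], [0.0, 0.0, -1.0]]
force: [-0.7, -0.8, 4.6]
opening: 0.336
time_s: 45.58
position: [0.6258, -0.0705, 0.0866]
tcp_rot: [[0.127, 0.992, -0.0], [0.992, -0.127, 0.0], [0.0, -0.0, -1.0]]
force: [-0.9, -0.2, 0.0]
opening: 0.438
time_s: 46.08
position: [0.6289, -0.0713, 0.2116]
tcp_rot: [[0.127, 0.992, 0.01], [0.992, -0.127, -0.003], [-0.002, 0.01, -1.0]]
force: [0.5, 0.3, -0.5]
opening: 0.448
tube px(620,244) n5902 mid [0.6502 0.1464] len 0.1285 wid 37.0 yaw 0.5 ztop 0.094 cap [0.702  0.1357]
tube px(472,226) n7516 mid [0.6362 0.0408] len 0.1286 wid 36.4 yaw -6.0 ztop 0.094 cap [0.6882 0.0252]
tube px(550,228) n7916 mid [0.6441 0.0962] len 0.1295 wid 36.2 yaw -6.2 ztop 0.094 cap [0.696  0.0803]
tube px(317,231) n7413 mid [ 0.6258 -0.0695] len 0.1296 wid 36.6 yaw -6.0 ztop 0.094 cap [ 0.6784 -0.0746]
tube px(395,225) n6955 mid [ 0.6323 -0.0139] len 0.1291 wid 32.7 yaw -6.0 ztop 0.094 cap [ 0.6844 -0.0084]
bed 0.0026 0.1317 6.4
bed -0.0004 0.0252 -0.1
bed 0.0018 0.0812 -0.3
bed 0.0006 -0.0856 -0.1
bed 0.0014 -0.0297 -0.1
bench
scene
tube px(137,334) n695 mid [ 0.4801 -0.441 ] len 0.1296 wid 36.5 yaw 10.5 ztop 0.034 cap [ 0.5318 -0.4317]
t 46.175 pos [ 0.6258 -0.0705  0.2072] yaw 82.71 q6 -99.3 F [-0.5  0.5 -1.1] op 0.45
(array([-0.3856, -0.1022,  0.0171]), array([ 3.000e-02,  1.000e-02, -1.779e+01]))
```

```bash
python3 -m jog '-0.05 -0.02 0 0 0 -4 0.6;-0.1 -0.03 0 0 0 -8 0.6;-0.15 -0.04 0 0 0 -12 0.6;-0.2 -0.06 0 0 0 -17.8 0.6;-0.26 -0.07 0.0 0 0 -17.8 0.6;-0.32 -0.09 0.01 0 0 -17.8 0.6;-0.375 -0.101 0.015 0 0 -17.8 0.6;-0.3856 -0.102 0.015 0 0 -17.8 0.6';python3 -m jog '0 0 0 0 0 0 0.6;0 0 0 0 0 0 0.6'; python3 - <<'E'
from tubes import *
a=snap("wrist","w19"); r=tubes(*a[1:])
for m,y in r: print(go(*m,.024,(y+90),a[0]))
E
python3 go.py
```

```text
time_s: 47.18
position: [0.4732, -0.4431, 0.1889]
tcp_rot: [[-0.178, 0.984, -0.003], [0.984, 0.178, 0.003], [0.003, -0.002, -1.0]]
force: [-1.1, 0.5, -0.4]
opening: 0.6
time_s: 47.42
position: [0.4761, -0.4381, 0.191]
tcp_rot: [[-0.184, 0.983, -0.001], [0.983, 0.184, 0.002], [0.003, -0.001, -1.0]]
force: [-0.6, 0.6, 0.7]
opening: 0.603
tube px(310,223) n5767 mid [ 0.4753 -0.4413] len 0.1294 wid 37.5 yaw 10.7 ztop 0.034 cap [ 0.5275 -0.431 ]
(array([-0.0034, -0.0013,  0.167 ]), array([-0.04, -0.15, -0.11]))
t 47.475 pos [ 0.4764 -0.438   0.1914] yaw 100.63 q6 -153.1 F [-0.1  0.3  0.4] op 0.597
```

View pics/w19.png

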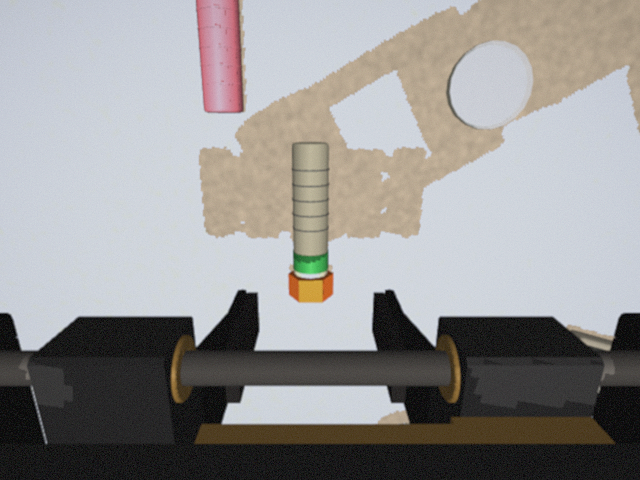

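```bash
python3 -m jog '-0.003 -0.0025 0.05 0 0 0 0.6;-0.003 -0.0025 0.1 0 0 0 0.6;-0.003 -0.0025 0.15 0 0 0 0.6;-0.003 -0.0025 0.166 0 0 0 0.6;-0.003 -0.0025 0.166 0 0 0 0.5;-0.003 -0.0025 0.166 0 0 0 0.2;-0.003 -0.0025 0.166 0 0 0 0.2;-0.003 -0.0025 0.166 0 0 0 0.2'; python3 -m jog '0 0 0 0 0 0 0.2'; python3 go.py .6205 -.126 .19 84.1
```

```text
time_s: 48.48
position: [0.4748, -0.4444, 0.028]
tcp_rot: [[-0.182, 0.983, 0.002], [0.983, 0.182, -0.003], [-0.003, 0.002, -1.0]]
force: [-0.3, 1.1, 6.3]
opening: 0.337
time_s: 48.6
position: [0.4748, -0.4445, 0.0279]
tcp_rot: [[-0.182, 0.983, 0.002], [0.983, 0.182, -0.002], [-0.003, 0.002, -1.0]]
force: [-0.2, 1.7, 6.0]
opening: 0.335
t 48.6 pos [ 0.4748 -0.4445  0.0279] yaw 100.51 q6 -153.5 F [-0.2  1.7  6. ] op 0.335
(array([ 0.2861,  0.2016, -0.1625]), array([ 0.12,  0.14, 16.41]))
```

```bash
python3 -m jog '0 0 -0.06 0 0 0 0.2;0 0 -0.12 0 0 0 0.2;0 0 -0.163 0 0 4 0.2;0.05 0.03 -0.163 0 0 8 0.2;0.1 0.06 -0.163 0 0 12 0.2;0.15 0.1 -0.163 0 0 16.4 0.2;0.2 0.14 -0.163 0 0 16.4 0.2;0.25 0.17 -0.163 0 0 16.4 0.2'; python3 -m jog '0.036 0.029 0 0 0 0 0.2;0.036 0.029 0 0 0 0 0.2;0.036 0.029 0 0 0 0 0.2'; python3 - <<'E'
from held import *
a=snap("wrist","w20"); held(*a)
E
python3 go.py .6205 -.126 .0895 84.1
```

```text
time_s: 49.6
position: [0.5966, -0.1653, 0.1894]
tcp_rot: [[0.103, 0.995, 0.002], [0.995, -0.103, -0.001], [-0.001, 0.002, -1.0]]
force: [0.4, 0.7, -1.4]
opening: 0.338
time_s: 49.98
position: [0.6275, -0.1341, 0.1888]
tcp_rot: [[0.102, 0.995, -0.001], [0.995, -0.102, -0.0], [-0.0, -0.001, -1.0]]
force: [-0.7, 0.9, -0.4]
opening: 0.339
held: tail y -0.0639 (mid off +0.0011) x off -0.0005 skew 1.6 top z tool at tail -0.0024 pitch -1.0 -> axis z 0.0115
t 50.025 pos [ 0.6272 -0.1347  0.1888] yaw 84.07 q6 -106.1 F [-0.4 -0.2 -0.8] op 0.334
(array([ 0.008 , -0.0075,  0.0993]), array([-0.05,  0.02, -0.03]))
```

View pics/w20.png

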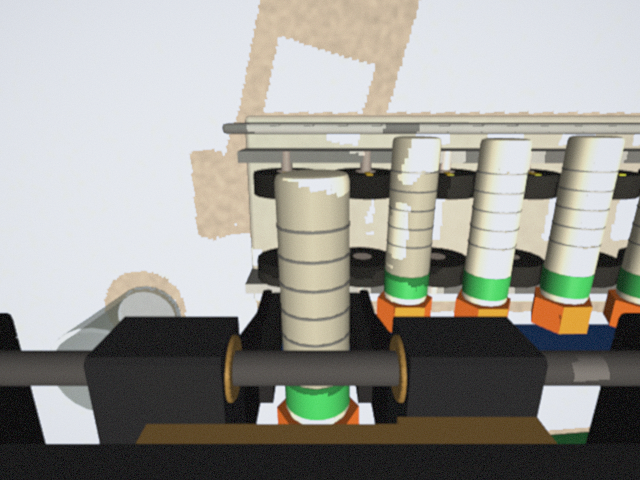

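```bash
python3 -m jog '0.0078 -0.0091 0.03 0 0 1.4 0.2;0.0078 -0.0091 0.07 0 0 1.4 0.2;0.0078 -0.0091 0.09 0 0 1.4 0.2;0.0078 -0.0091 0.0955 0 0 1.4 0.2;0.0078 -0.0091 0.0955 0 0 1.4 0.2;0.0078 -0.0091 0.0955 0 0 1.4 0.2'; python3 -m jog '0 0 0.0015 0 0 0 0.2;0 0 0.0015 0 0 0 0.2'
```

```text
time_s: 50.78
position: [0.6205, -0.126, 0.0946]
tcp_rot: [[0.128, 0.992, 0.002], [0.992, -0.128, -0.001], [-0.001, 0.002, -1.0]]
force: [0.3, 0.1, -0.1]
opening: 0.332
time_s: 51.02
position: [0.62, -0.1252, 0.0924]
tcp_rot: [[0.127, 0.992, 0.001], [0.992, -0.127, -0.0], [-0.0, 0.001, -1.0]]
force: [-1.1, -0.2, -1.0]
opening: 0.331
```

```bash
python3 -m jog '-0.0007 -0.001 0.0015 0 0 0 0.2;-0.0007 -0.001 0.0015 0 0 0 0.2'; python3 -m jog '0 0 0.0013 0 0 0 0.2;0 0 0.0013 0 0 0 0.2'
```

```text
time_s: 51.28
position: [0.6185, -0.1257, 0.0902]
tcp_rot: [[0.127, 0.992, -0.0], [0.992, -0.127, 0.0], [0.0, -0.0, -1.0]]
force: [-0.4, 0.5, -0.6]
opening: 0.336
time_s: 51.52
position: [0.6188, -0.1258, 0.0892]
tcp_rot: [[0.127, 0.992, 0.0], [0.992, -0.127, -0.0], [-0.0, 0.0, -1.0]]
force: [0.1, -0.6, 1.8]
opening: 0.338
```

```bash
python3 -m jog '0 0 0.0008 0 0 0 0.2;0 0 0.0008 0 0 0 0.2'; python3 go.py
```

```text
time_s: 51.78
position: [0.6189, -0.1258, 0.0889]
tcp_rot: [[0.127, 0.992, 0.001], [0.992, -0.127, -0.0], [-0.0, 0.001, -1.0]]
force: [-0.6, 0.1, 5.0]
opening: 0.337
t 51.775 pos [ 0.6189 -0.1258  0.0889] yaw 82.72 q6 -104.3 F [-0.6  0.1  5. ] op 0.337
```

```bash
python3 -m jog '0 0 -0.0006 0 0 0 0.2;0 0 -0.0006 0 0 0 0.37;0 0 -0.0006 0 0 0 0.4;0 0 -0.0006 0 0 0 0.45;0 0 -0.0006 0 0 0 0.45'; python3 -m jog '0 0 -0.03 0 0 0 0.45;0 0 -0.07 0 0 0 0.45;0 0 -0.12 0 0 0 0.45;0 0 -0.12 0 0 0 0.45'; python3 chk.py; python3 go.py .617 .315 .25 -6; python3 go.py .55 .1 .35 40
```

```text
time_s: 52.4
position: [0.6186, -0.1258, 0.0886]
tcp_rot: [[0.127, 0.992, -0.0], [0.992, -0.127, 0.0], [0.0, -0.0, -1.0]]
force: [-0.7, -0.3, 0.2]
opening: 0.443
time_s: 52.9
position: [0.6216, -0.1268, 0.2137]
tcp_rot: [[0.127, 0.992, 0.01], [0.992, -0.127, -0.004], [-0.003, 0.01, -1.0]]
force: [1.1, 0.2, -0.1]
opening: 0.45
tube px(549,227) n7806 mid [0.6368 0.0405] len 0.1298 wid 35.3 yaw -6.0 ztop 0.094 cap [0.6884 0.0245]
tube px(619,243) n6128 mid [0.6443 0.0917] len 0.1287 wid 37.5 yaw 0.9 ztop 0.094 cap [0.6962 0.0801]
tube px(395,225) n6854 mid [ 0.6256 -0.0697] len 0.1294 wid 32.5 yaw -6.0 ztop 0.094 cap [ 0.6779 -0.0637]
tube px(471,229) n7284 mid [ 0.6317 -0.0143] len 0.1279 wid 36.5 yaw -6.1 ztop 0.094 cap [ 0.6837 -0.0294]
tube px(317,233) n7279 mid [ 0.62   -0.1252] len 0.1293 wid 35.9 yaw -6.0 ztop 0.094 cap [ 0.6726 -0.13  ]
bed 0.0002 0.0249 -0.1
bed 0.0024 0.0766 6.8
bed 0.0005 -0.0858 -0.1
bed 0.0008 -0.0301 -0.2
bed 0.0006 -0.1416 -0.1
bench
t 52.95 pos [ 0.6198 -0.1261  0.211 ] yaw 82.72 q6 -104.3 F [-0.7  0.6 -0. ] op 0.451
(array([ 0.4372, -0.0585, -0.0397]), array([ 0.26, -0.15, 88.72]))
t 52.95 pos [ 0.6198 -0.1261  0.211 ] yaw 82.72 q6 -104.3 F [-0.7  0.6 -0. ] op 0.451
(array([ 0.2153, -0.0973, -0.1397]), array([ 2.800e-01, -4.000e-02,  4.272e+01]))
```

```bash
python3 -m jog '0.05 -0.01 -0.04 0 0 10.5 0.5;0.1 -0.02 -0.04 0 0 21 0.5;0.16 -0.02 -0.04 0 0 31.5 0.5;0.22 -0.03 -0.04 0 0 42 0.5;0.28 -0.04 -0.04 0 0 52.5 0.5;0.34 -0.05 -0.04 0 0 63 0.5;0.4 -0.058 -0.04 0 0 73.5 0.5;0.437 -0.058 -0.04 0 0 84 0.5'; python3 -m jog '0 0 0 0 0 4.7 0.5;0 0 0 0 0 4.7 0.5;0 0 0 0 0 4.7 0.5'; python3 - <<'E'
from tubes import *
st,p,d,P=snap("wrist","w21"); print(st["position"],yaw(st),st["opening"])
hsv=cv2.cvtColor(p,cv2.COLOR_RGB2HSV)
red=((hsv[...,0]<6)|(hsv[...,0]>174))&(hsv[...,1]>150)&(hsv[...,2]>60)&(P[...,2]>.118)&(P[...,2]<.14)
h=P[red].mean(0); print(red.sum(),h)
print(go(h[0],h[1]-.001,.107,-6,st))
E
```

```text
time_s: 53.95
position: [0.6147, 0.3177, 0.2464]
tcp_rot: [[1.0, -0.013, -0.004], [-0.013, -1.0, -0.001], [-0.004, 0.001, -1.0]]
force: [0.5, -0.3, -0.1]
opening: 0.5
time_s: 54.32
position: [0.6161, 0.3143, 0.2475]
tcp_rot: [[0.996, -0.09, -0.002], [-0.09, -0.996, -0.001], [-0.002, 0.001, -1.0]]
force: [-0.4, -1.1, 0.4]
opening: 0.502
[0.61609154 0.31432751 0.24753818] -5.192272202517429 0.502148250169179
351 [0.61991517 0.3181054  0.12337992]
(array([ 0.0039, -0.0033,  0.1405]), array([0.06, 0.13, 0.81]))
```

View pics/w21.png

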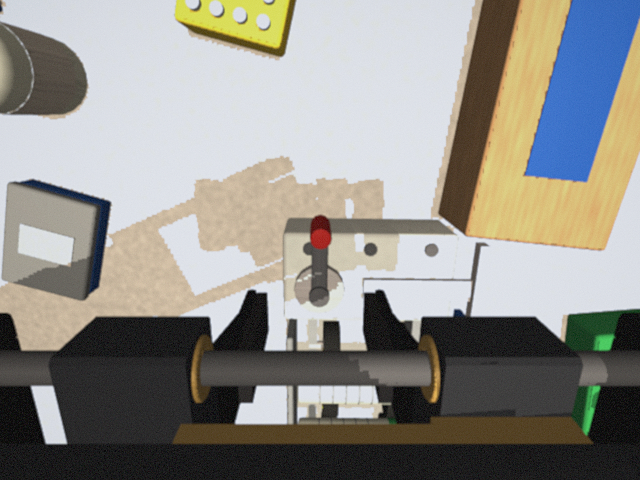

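```bash
python3 -m jog '0.003 -0.0025 0.05 0 0 0.8 0.5;0.003 -0.0025 0.1 0 0 0.8 0.5;0.003 -0.0025 0.14 0 0 0.8 0.5;0.003 -0.0025 0.14 0 0 0.8 0.4;0.003 -0.0025 0.14 0 0 0.8 0.28;0.003 -0.0025 0.14 0 0 0.8 0.28;0.003 -0.0025 0.14 0 0 0.8 0.28'; python3 go.py
```

```text
time_s: 55.25
position: [0.6209, 0.3176, 0.1109]
tcp_rot: [[0.994, -0.105, 0.003], [-0.105, -0.994, 0.001], [0.003, -0.001, -1.0]]
force: [-0.7, -0.4, 0.1]
opening: 0.288
t 55.25 pos [0.6209 0.3176 0.1109] yaw -6.02 q6 23.9 F [-0.7 -0.4  0.1] op 0.288
```

```bash
python3 -m jog '-0.0057 0.0002 0 0 0 -5 0.28;-0.0113 0.001 0 0 0 -10 0.28;-0.0168 0.0022 0 0 0 -15 0.28;-0.0222 0.0039 0 0 0 -20 0.28;-0.0275 0.0061 0 0 0 -25 0.28;-0.0325 0.0087 0 0 0 -30 0.28;-0.0391 0.0131 0 0 0 -37 0.28;-0.046 0.019 0 0 0 -45 0.28'; python3 go.py
```

```text
time_s: 56.25
position: [0.5731, 0.304, 0.1103]
tcp_rot: [[0.774, 0.633, 0.004], [0.633, -0.774, 0.002], [0.004, 0.001, -1.0]]
force: [1.4, 1.3, 0.4]
opening: 0.28
t 56.25 pos [0.5731 0.304  0.1103] yaw 39.25 q6 -21.2 F [1.4 1.3 0.4] op 0.28
```

```bash
python3 -m jog '-0.0057 0.0002 0 0 0 -5 0.28;-0.0113 0.001 0 0 0 -10 0.28;-0.0168 0.0022 0 0 0 -15 0.28;-0.0222 0.0039 0 0 0 -20 0.28;-0.0275 0.0061 0 0 0 -25 0.28;-0.0325 0.0087 0 0 0 -30 0.28;-0.0391 0.0131 0 0 0 -37 0.28;-0.046 0.019 0 0 0 -45 0.28'; python3 -m jog '-0.002 0 0 0 0 0 0.28;-0.003 0 0 0 0 0 0.28;-0.003 0 0 0 0 0 0.28'; python3 go.py
```

```text
time_s: 57.25
position: [0.5486, 0.2602, 0.1101]
tcp_rot: [[0.1, 0.995, 0.002], [0.995, -0.1, 0.002], [0.002, 0.002, -1.0]]
force: [-0.5, 0.8, 0.7]
opening: 0.281
time_s: 57.62
position: [0.5484, 0.2567, 0.1092]
tcp_rot: [[0.106, 0.994, 0.001], [0.994, -0.106, 0.0], [0.0, 0.001, -1.0]]
force: [-0.2, 0.8, 0.4]
opening: 0.279
t 57.625 pos [0.5484 0.2567 0.1092] yaw 83.93 q6 -69.4 F [-0.2  0.8  0.4] op 0.279
```

```bash
python3 -m jog '-0.002 0 0 0 0 0 0.28;-0.002 0 0 0 0 0 0.28';python3 -m jog '-0.002 0 0 0 0 0 0.28;-0.002 0 0 0 0 0 0.28'; python3 go.py
```

```text
time_s: 57.88
position: [0.5478, 0.2545, 0.1088]
tcp_rot: [[0.105, 0.994, 0.0], [0.994, -0.105, -0.0], [-0.0, 0.0, -1.0]]
force: [-0.5, 0.7, 0.7]
opening: 0.281
time_s: 58.12
position: [0.5478, 0.254, 0.1089]
tcp_rot: [[0.106, 0.994, 0.001], [0.994, -0.106, 0.003], [0.003, 0.001, -1.0]]
force: [1.1, 6.2, -0.2]
opening: 0.279
t 58.125 pos [0.5478 0.254  0.1089] yaw 83.91 q6 -69.8 F [ 1.1  6.2 -0.2] op 0.279
```

```bash
python3 -m jog '0.006 0 0 0 0 0 0.3;0.006 0 0 0 0 0 0.35;0.006 0 -0.05 0 0 0 0.4;0.006 0 -0.11 0 0 0 0.5;-0.03 -0.02 -0.17 0 0 0 0.5;-0.08 -0.02 -0.23 0 0 0 0.5;-0.13 -0.02 -0.28 0 0 0 0.5;-0.15 -0.02 -0.3 0 0 0 0.5'; python3 -m jog '0 0 0 0 0 0 0.5;0 0 0 0 0 0 0.5'; cat > fin.py <<'E'
from held import *
import sys
st,p,d,P=snap("wrist",sys.argv[1]); print(st["time_s"],st["position"])
r=tubes(p,d,P,zl=.08,zh=.1)
for m,y in r:
    v=m-np.array([.634,.0157]); print("bed",(v@[.9947,-.1028]).round(4),(v@[.1028,.9947]).round(4),round(y+5.9,1))
hsv=cv2.cvtColor(p,cv2.COLOR_RGB2HSV)
red=((hsv[...,0]<6)|(hsv[...,0]>174))&(hsv[...,1]>150)&(hsv[...,2]>60)&(P[...,2]>.118)&(P[...,2]<.14)
h=P[red].mean(0)[:2]-[.634,.0157]; print("handle bed",h@[.9947,-.1028],h@[.1028,.9947])
z=P[...,2];b=(hsv[...,0]>100)&(hsv[...,0]<125)&(hsv[...,1]>60)&(z>.088)&(z<.1)&(P[...,0]>.65)
Q=P[b][:,:2]-[.634,.0157]; x=Q@[.9947,-.1028]; print("fence x",len(x),np.percentile(x,[2,50,98]))
snap("scene","s_"+sys.argv[1]); snap("side","d_"+sys.argv[1])
E
python3 fin.py w22
```

```text
time_s: 59.12
position: [0.5111, 0.1039, 0.4104]
tcp_rot: [[0.105, 0.995, 0.0], [0.995, -0.105, -0.001], [-0.001, 0.0, -1.0]]
force: [0.9, -0.4, -0.8]
opening: 0.501
time_s: 59.38
position: [0.5112, 0.1054, 0.4081]
tcp_rot: [[0.106, 0.994, -0.002], [0.994, -0.106, 0.0], [0.0, -0.002, -1.0]]
force: [0.3, 0.2, -0.0]
opening: 0.498
59.375 [0.51122423 0.10542812 0.40807272]
tube px(262,282) n13846 mid [0.6091 0.0171] len 0.3887 wid 147.8 yaw 60.7 ztop 0.095 cap [0.6958 0.0861]
bed -0.0249 -0.0012 66.6
handle bed -0.11031910830378795 0.2319133479076734
fence x 603 [0.06693579 0.06967417 0.07400746]
```

View pics/w22.png

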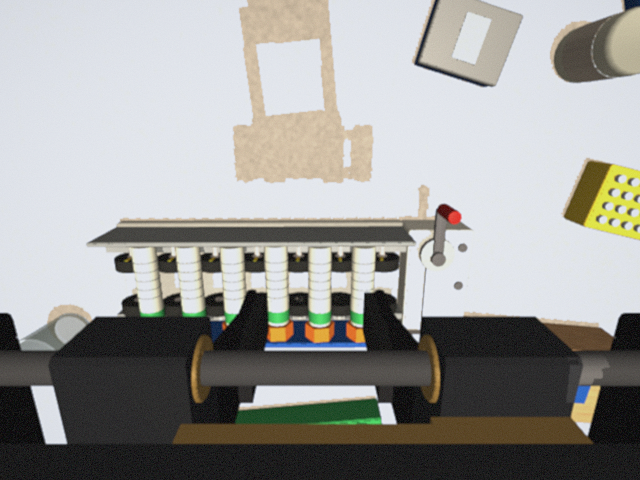

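View pics/s_w22.png

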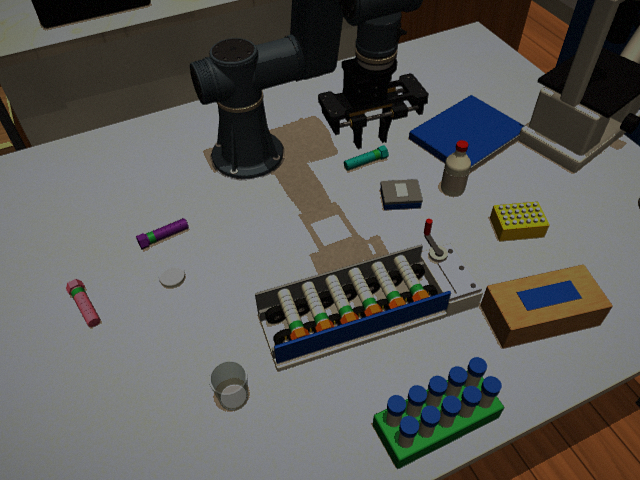

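```bash
python3 -m jog '0 0 0 0 0 0 0.5;0 0 0 0 0 0 0.5;0 0 0 0 0 0 0.5;0 0 0 0 0 0 0.5;0 0 0 0 0 0 0.5;0 0 0 0 0 0 0.5;0 0 0 0 0 0 0.5;0 0 0 0 0 0 0.5'; python3 - <<'E'
from h import *
a=cv2.imread("pics/s_w22.png"); snap("scene","s23"); b=cv2.imread("pics/s23.png")
df=cv2.absdiff(a,b).max(2); print("diff bed region mean/max",df[250:370,250:470].mean(),df[250:370,250:470].max(),"bench ref",df[380:470,10:190].mean(),df[380:470,10:190].max())
cv2.imwrite("pics/s23c.png",cv2.resize(b[210:370,240:490],None,fx=3,fy=3,interpolation=cv2.INTER_CUBIC))
E
```

```text
time_s: 60.52
position: [0.5119, 0.1054, 0.4089]
tcp_rot: [[0.105, 0.994, 0.0], [0.994, -0.105, 0.0], [0.0, 0.0, -1.0]]
force: [0.1, 1.3, -0.8]
opening: 0.5
diff bed region mean/max 3.220340909090909 64 bench ref 2.7530246913580245 11
```

View pics/s23c.png

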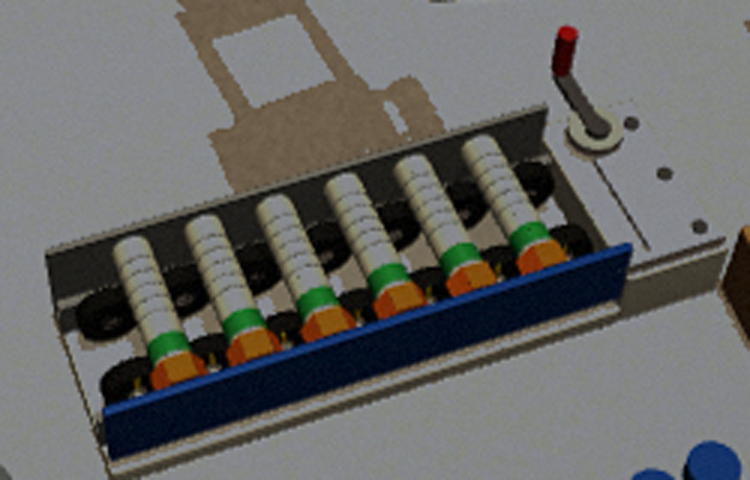

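```bash
python3 - <<'E'
from h import *
snap("scene","s24")
a,b,c=[cv2.imread(f"pics/{n}.png") for n in("s_w22","s23","s24")]
for x,y in((a,b),(b,c)):
    df=cv2.absdiff(x,y).max(2); v,u=np.where(df>15); k=(v>240)&(v<370)&(u>240)&(u<470); print([(int(i),int(j),int(df[j,i])) for i,j in zip(u[k],v[k])][:30])
E
```

```text
[(383, 242, 50), (368, 245, 63), (368, 246, 56), (373, 247, 16), (384, 247, 17), (385, 247, 56), (373, 248, 56), (318, 249, 52), (318, 251, 62), (371, 251, 55), (315, 252, 55), (388, 252, 59), (376, 255, 18), (376, 256, 63), (310, 258, 58), (363, 259, 21), (362, 260, 50), (363, 260, 64), (313, 263, 19), (313, 264, 46), (315, 268, 20), (315, 269, 52)]
[(436, 304, 16), (337, 318, 17), (277, 336, 16), (283, 352, 16)]
```

The only differences are at the edges of the arm's shadow, outside the bed. The tubes lie still and the robot is clear, so I'm handing in.

```bash
python3 -c "
from rig import *
print(hand_in())"
```

```text
the job is handed in; nothing more can be done
None
```

The roller mixer is loaded and handed in at about 61 s of the 210 s allowed. The cam lever was swung open to its stop, and all six orange-capped tubes were laid one to a valley with their caps towards the fence. The lever was then turned back to its locked stop. I left the pink, purple and turquoise look-alikes and the bystanders alone.

**Lever and fence:** the handle sits at bed (-110, 232) mm, along -x from the pivot. The fence's inner face is at +67 mm, which is its locked position.

**Tubes:** each was within 2 mm of bed centre when last measured after being set down. After locking, the per-tube measurement failed because it merged the tubes and the fence into one shape. For the final state I therefore relied on the pictures, which show six tubes seated in their valleys.

**Stillness:** scene pictures about 1 s apart differ only at the edge of the arm's shadow outside the bed, so I saw no tube movement. The gripper is well clear, about 0.4 m above the bench.

**Contact forces:** readings stayed below 8 N. The gripper read 6 to 7.5 N upward while gripping two of the tubes on the bench.

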